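# Hang the slide rack to drain

### The arm

A 7-joint arm with a two-finger parallel gripper is mounted at the origin on the work surface. World frame = base frame: x ahead of the robot, y to its left, z up, the work surface at z = 0. Lengths are in m, angles in rad, forces in N, time in s.
With the tool pointing down it reaches from about 0.4 to 0.925 m from the base axis. Payload 4.1 kg.
Tool frame: the origin (TCP) lies at the very end of the fingers, on their centre line; the grasp point (between the pads) lies 19 mm behind it (arm.hold_point_z is the distance from the TCP to the grasp point, in m); z points along the fingers, x is the direction in which the jaws open and shut, and the axes are right-handed (so a half turn about z gives the same grasp; the last joint's range is limited). The gripper opens to 85 mm and grips with 20 to 120 N. Pads are 22 mm wide; open, the fingers measure 114 mm over their backs; the gripper's body (76 mm by 85 mm) begins 54 mm behind the grasp point. The pads swing forward as they close: fully open they stand 13 mm farther back than shut.
Start: joints at [1.227, 0.398, 0.045, 1.537, -0.019, 1.207, -0.051], TCP at [0.158, -0.631, 0.206] pointing down, gripper open.
Joint ranges: [-2.82, 2.82], [-0.49, 2.23], [-1.37, 1.46], [0, 2.46], [-1.36, 4.5], [0.23, 2], [-2.94, 2.94]. Speed limits (rad/s): [2.57, 2.57, 3.14, 3.14, 3.14, 3.14, 3.14].

### API

Orientations are given as a rotation vector (axis times angle).
In Python, from workcell import arm gives the robot as it stands.
- The arm moves only by the tool carry_out, never from a script. Its argument "deltas" is a list of rows, each a list of 2 entries, a list of its own where there are three numbers: the shift along the world's x, y, z in mm, then the turn, a rotation vector about the world's x, y, z in rad. A call has 1 to 10 rows; each row is the pose to reach, as a shift and turn from the pose commanded when the call began; what a row does not reach only later rows make up. A row lasts 1/8 s, in which the tool goes at most 62.5 mm and 10.7 degrees, less where a joint would pass 70% of its speed; a pose out of reach is approached as far as the arm can. A call with a gripper value outside its range is refused whole. "gripper" is the gripper's target within -1 to 1 (shut at 1, half-way at 0, fully open at -1), set as the call begins (left out, the last holds). The fingers move at their own pace and stop on an object; "force" is the grip in N (left out, the last holds). Time passes only in rows, so rows that repeat a pose let the fingers close. It gives the time, the measured TCP pose, the force and the opening at its end, in the units of the state.
- arm.state(): the state, without advancing time (a new reading comes with each control period).
- arm.capture(name): name is "scene" or "top" or "wrist"; returns the picture (480x640x3 uint8, red, green, blue); there is no depth.
- arm.camera_info(name): a dict with "K" (3x3 intrinsics, pixels), "pose" (4x4, takes a point from camera to world coordinates). Camera axes: x right, y down, z forward; pixel columns grow to the right and rows downward; lengths in m; the calibration is good to about 2 mm. A picture is of the moment at which its call begins: read the wrist's pose just before it. camera_info takes no time and is no camera call; for the wrist camera it gives the pose at the moment of the call.
- arm.job_done(): hands the job in, once; it reports no verdict.
The state is a dict: "clock": time; "q": joint angles; "joint_vel": joint speeds; "joint_torque": joint torques, N m; "tool_pos": TCP position; "eef_rot": TCP orientation; "ft_force": force on the tool from outside, world axes, zero at the start; "ft_torque": the same for the moment, N m; "finger_gap": finger opening in m.
Only numpy, scipy, OpenCV 4.12 (cv2) and the standard library are available. Lean on these libraries where they do the work, as an engineer would, in place of code of your own. Each camera call takes 0.05 s, during which the arm holds its last target.

### The job

Take the lifting hook out of its pot, pick the slide rack out of the staining dish with it by the rack's wire handle, and hang the handle on both prongs of the forked hook on the drain stand, so that the rack hangs free and level over the drip tray. Then stand the lifting hook back in its pot, handle up. Let only the lifting hook touch the rack, never the gripper; handle the rack gently without tipping it over, knocking it or pressing on the slides, and leave the dish and everything else on the bench where it stands.

Things in the scene. Friction and masses are not known exactly. Their poses are not given: they have to be found in the camera images.
- lifter: Lifting hook leaning about 0.32 rad in the pot, mostly towards its own -x, handle up. A strip 18 mm wide (y), 3 thick, folded below to a V-bottomed hook. Origin: on the fold, its lowest point (metal to 2 mm below). z: up the tool; x: from the strip (at x = -11) to the free tip (x = +11, top at z = 19). A 4 mm wire carried in the V has its centre at x = 0, z = 5. Not reported while held.
- lifter_handle (a point): Centre of the lifting hook's orange handle: 14 mm (x) by 20 mm (y) by 70 mm along the tool, from z = 80 to z = 150 above the fold and in line with the strip (11 mm to -x of the fold). Axes as the lifting hook's. The tool weighs 110 g and is 152 mm long.
- pot: Square steel pot, 500 g, loose on the bench, that holds the lifting hook. Origin: centre of its underside; outside 57 by 57 mm along its x and y, 76 mm high, walls and floor 3.5 mm.
- dish: Dark blue staining dish, loose, 700 g, dry, open on top: outside 108 mm (x) by 118 mm (y) by 46 mm high, walls and floor 4 mm. Origin: centre of its underside. The rack stands in its middle, its axes along those of the dish.
- rack: Steel rack with ten glass slides, 200 to 320 g, 84 mm (x) by 88 mm (y); rack and slides reach 36 mm above its underside. Origin: centre of its underside. It carries a wire handle, see rack_pivot.
- rack_pivot (a point): Middle of the axis, along the rack's y, on which its wire handle swings, 34 mm above its underside. The handle is an upside-down U of 4 mm wire, 96 mm wide; its bar lies 48 mm from this axis. It swings loosely to 0.4 rad either way and is found leaning at any such angle, not reported: sweep the hook under the bar over the whole range to catch it.
- stand: Drain stand fixed to the bench: grey plate with a steel drip tray 122 mm square, rim 14 mm up. Origin: on the bench under the seats of a forked hook. The fork is clamped to a post and points to -x: two round prongs of 7 mm at y = +-21 (clear gap 35). Seen from the side each runs straight from x = 98 to 16, dips to a V-shaped seat at x = 0 and rises to an upturned end at x = -18.
- stand_low (a point): Lowest possible centre of a 4 mm wire lying in the seats (110 mm up). The clamp may stand 0 to 80 mm higher, which is not reported: feel for the prongs with the lifting hook or look; they bear 20 N. From the seated wire's centre, the straight parts' upper side is 12 mm up, the ends' tops 14 mm up, the V's underside 11 mm down. The wire must pass over the ends with the slides below the prongs.
- stand_post (a point): Top of the stand's upright post, 12 mm thick, 340 mm above the bench, 115 mm behind the seats. The fork's yoke and clamp lie between x = 95 and 158 of the stand.
- slide_box: Green slide box, 97 by 172 by 33 mm: leave alone. Origin: centre of its underside.
- petri: Three stacked petri dishes, radius 45 mm, 45 mm high: leave alone. Origin: centre of its underside.
- wash_bottle: White wash bottle with red cap, radius 36 mm, 195 mm high: leave alone. Origin: centre of its underside.
- bottle: Small glass bottle with blue cap, radius 34 mm, 140 mm high: leave alone. Origin: centre of its underside.

How it is judged:
On the way, in this order (a step that is already met when the one before it is completed fails the run):
1. the lifting hook is out of its pot (height (world z) of lifter above 0.09 m), for 0.2 s.
2. the rack is lifted clear of the dish, carried by the lifting hook (z of rack in the frame of dish above 0.048 m and contact force between rack and lifter above 0.8 N), for 0.2 s.
3. the rack hangs on the forked hook and the lifting hook is clear of it (contact force between rack and stand above 0.8 N and contact force between rack and lifter below 0.05 N and z of rack in the frame of stand above 0.02 m and horizontal distance between rack and stand below 0.025 m and angle between rack's own z axis and vertical below 0.3 rad), for 0.3 s.
At the end, for the whole second after the job is handed in: The rack hangs still by its handle on both prongs (its middle within 25 mm of the seats seen from above, underside 20 to 115 mm up, level within 0.3 rad), clear of the lifting hook, which stands still in its pot, handle up (foot within 30 mm of the pot's axis, below 30 mm, tilt under 0.6 rad) (all of step 3 and z of rack in the frame of stand below 0.115 m and linear speed of each of rack, lifter below 0.05 m/s and horizontal distance between lifter and pot below 0.03 m and z of lifter in the frame of pot below 0.03 m and angle between lifter's own z axis and vertical below 0.6 rad); the robot touches nothing.
It fails at once if the gripper or arm touches the rack or its handle (contact force between any of the fingers, the arm and rack above 0.5 N).
It fails at once if the rack is tipped by more than 0.7 rad (angle between rack's own z axis and vertical above 0.7 rad).
It fails at once if the lifting hook presses on the rack or jerks it with more than 15 N, or the rack is knocked against or dropped on the stand with more than 20 N (contact force between rack and lifter above 15 N or contact force between rack and stand above 20 N).
It fails at once if the dish or the pot is shifted by more than 40 mm (distance of any of dish, pot from where it was at the start of the episode above 0.04 m).
It fails at once if another thing on the bench is shifted by more than 25 mm (distance of any of bottle, slide_box, petri, wash_bottle from where it was at the start of the episode above 0.025 m).
It also fails if it takes over 72 s, if anything falls off the work surface, if the arm or the gripper's body presses on something with over 40 N, if the wrist force passes 120 N, or if a joint passes its speed limit or range.

## Working session

There is one attempt and no reset: what is moved stays moved. The work goes in short steps, Python scripts to look and compute and a tool call to move; the robot and the scene stay as the last step left them, time stands still between calls to the robot, and variables do not carry over. Pictures are saved under pics/ and viewed, and the job is handed in when it is done.

Besides the shell and the picture viewer there is one more tool, called after "Request:" as a command line: name --argument value ..., lists and objects as JSON in quotes. carry_out: Moves the arm, as the interface text tells. Its arguments: {"type":"object","properties":{"deltas":{"type":"array","items":{"type":"array"}},"gripper":{"type":"number"},"force":{"type":"number"}},"required":["deltas"]}

```bash
ls; mkdir -p pics; python3 - <<'E'
from workcell import arm
import cv2, numpy as np
np.set_printoptions(precision=4,suppress=True)
for n in ["scene","top","wrist"]:
    i=arm.camera_info(n); print(n,i["K"],i["pose"])
    cv2.imwrite(f"pics/{n}0.png",arm.capture(n)[:,:,::-1])
print(arm.state())
E
```

```text
pics
scene [[440.7941   0.     325.7923]
 [  0.     440.7941 239.3698]
 [  0.       0.       1.    ]] [[ 0.6329  0.6592 -0.4059  1.0058]
 [ 0.7742 -0.5339  0.3401 -0.3979]
 [ 0.0075 -0.5295 -0.8483  1.2155]
 [ 0.      0.      0.      1.    ]]
top [[509.3969   0.     325.9893]
 [  0.     509.3969 239.093 ]
 [  0.       0.       1.    ]] [[ 0.0247 -0.9804  0.1953  0.2266]
 [-0.9997 -0.0228  0.012   0.0094]
 [-0.0073 -0.1956 -0.9807  1.6943]
 [ 0.      0.      0.      1.    ]]
wrist [[336.403    0.     319.2517]
 [  0.     336.403  243.0659]
 [  0.       0.       1.    ]] [[ 0.242  -0.9367 -0.253   0.2208]
 [-0.9703 -0.2345 -0.0602 -0.6154]
 [-0.003   0.26   -0.9656  0.3733]
 [ 0.      0.      0.      1.    ]]
{'clock': 0.15, 'q': array([ 1.227 ,  0.399 ,  0.0451,  1.5376, -0.0187,  1.2069, -0.0507]), 'joint_vel': array([ 0.003 , -0.0031,  0.0017, -0.0057,  0.0018,  0.0004,  0.0016]), 'joint_torque': array([  0.0035, -47.556 ,   1.3672, -25.4512,   0.0117,   0.0065,
         0.    ]), 'tool_pos': array([ 0.1574, -0.6301,  0.2055]), 'eef_rot': array([-2.4755,  1.933 ,  0.0019]), 'ft_force': array([ 0.1553, -0.3467, -0.3845]), 'ft_torque': array([-0.015 , -0.0172, -0.0078]), 'finger_gap': 0.08547268973563495}
```

View pics/scene0.png

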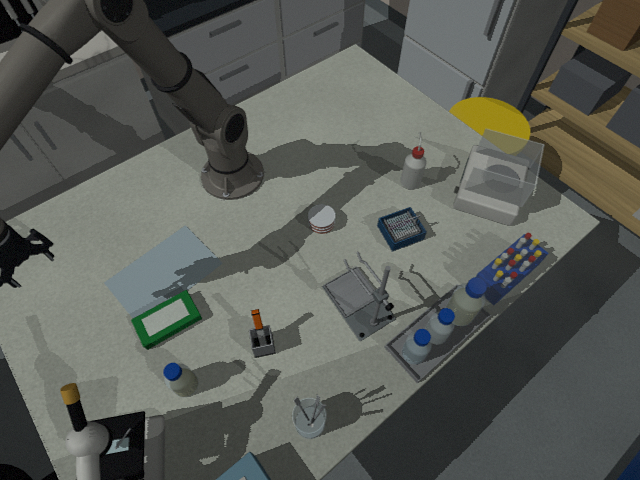

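View pics/top0.png

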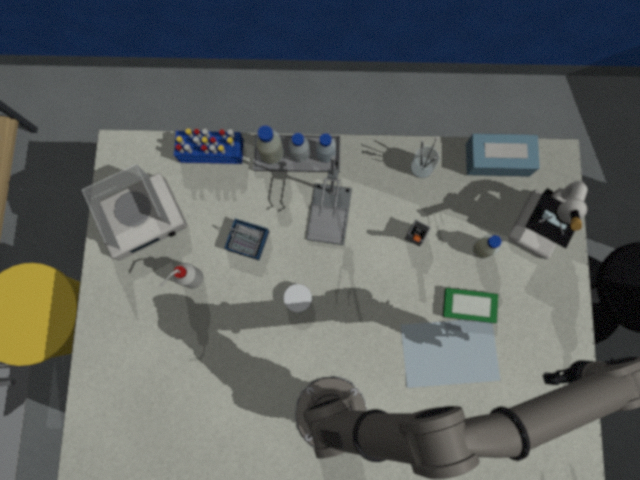

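View pics/wrist0.png

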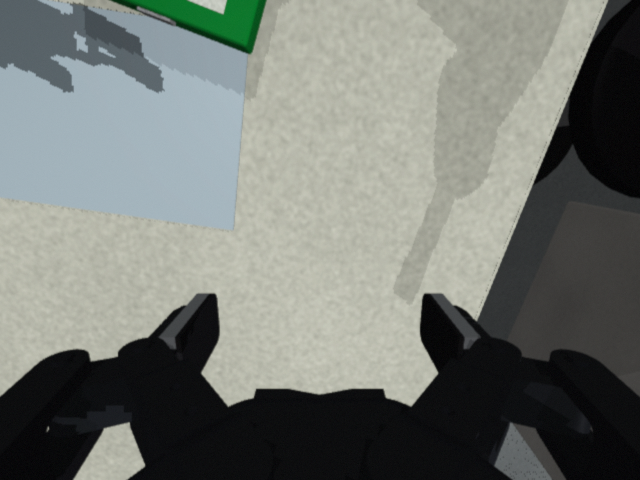

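The scene view shows the pot with its orange handle near (260,335), the dish at (403,228), the stand at (365,300) and the slide box at (168,320). I'll zoom in for measuring.

```bash
cat > h.py <<'E'
import numpy as np, cv2
from workcell import arm
from scipy.spatial.transform import Rotation as R
np.set_printoptions(precision=4,suppress=True)
def ray(i,u,v):
    d=i["pose"][:3,:3]@np.linalg.solve(i["K"],[u,v,1.]); return i["pose"][:3,3],d/np.linalg.norm(d)
def onz(i,u,v,z):
    o,d=ray(i,u,v); return o+d*(z-o[2])/d[2]
def proj(i,p):
    c=i["pose"][:3,:3].T@(np.array(p)-i["pose"][:3,3]); c=i["K"]@c; return c[:2]/c[2]
def tri(rays):
    A=np.zeros((3,3));b=np.zeros(3)
    for o,d in rays:
        M=np.eye(3)-np.outer(d,d);A+=M;b+=M@o
    p=np.linalg.solve(A,b); return p,[np.linalg.norm((np.eye(3)-np.outer(d,d))@(p-o)) for o,d in rays]
def crop(img,x,y,w,h,name,s):
    c=cv2.resize(img[y:y+h,x:x+w],None,fx=s,fy=s,interpolation=cv2.INTER_CUBIC)
    cv2.imwrite("pics/"+name,c)
E
python3 - <<'E'
from h import *
s=cv2.imread("pics/scene0.png");t=cv2.imread("pics/top0.png")
a=np.zeros((600,800,3),np.uint8)
r=lambda im,x,y:cv2.resize(im[y:y+75,x:x+100],(400,300),interpolation=cv2.INTER_CUBIC)
a[:300,:400]=r(s,215,300);a[:300,400:]=r(s,355,195)
a[300:,:400]=r(t,370,195);a[300:,400:]=r(t,200,200)
cv2.imwrite("pics/z1.png",a)
b=np.zeros((600,800,3),np.uint8)
b[:,:400]=cv2.resize(s[240:350,310:410][:,:],(400,440))[:, :].copy().__class__((600,400,3),np.uint8) if 0 else cv2.copyMakeBorder(cv2.resize(s[240:350,310:410],(400,440),interpolation=cv2.INTER_CUBIC),0,160,0,0,cv2.BORDER_CONSTANT)
b[:,400:]=cv2.copyMakeBorder(cv2.resize(t[150:260,270:370],(400,440),interpolation=cv2.INTER_CUBIC),0,160,0,0,cv2.BORDER_CONSTANT)
cv2.imwrite("pics/z2.png",b)
E
```

```text
(no output)
```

View pics/z1.png

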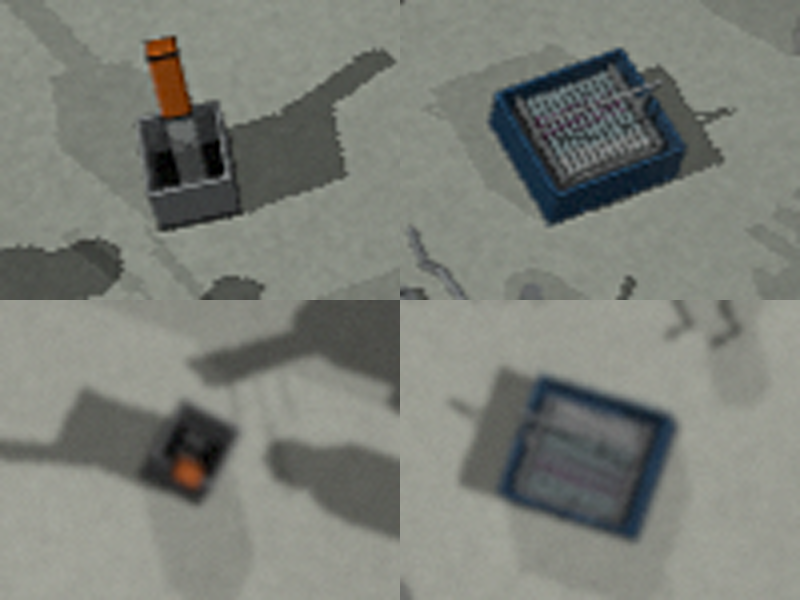

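View pics/z2.png

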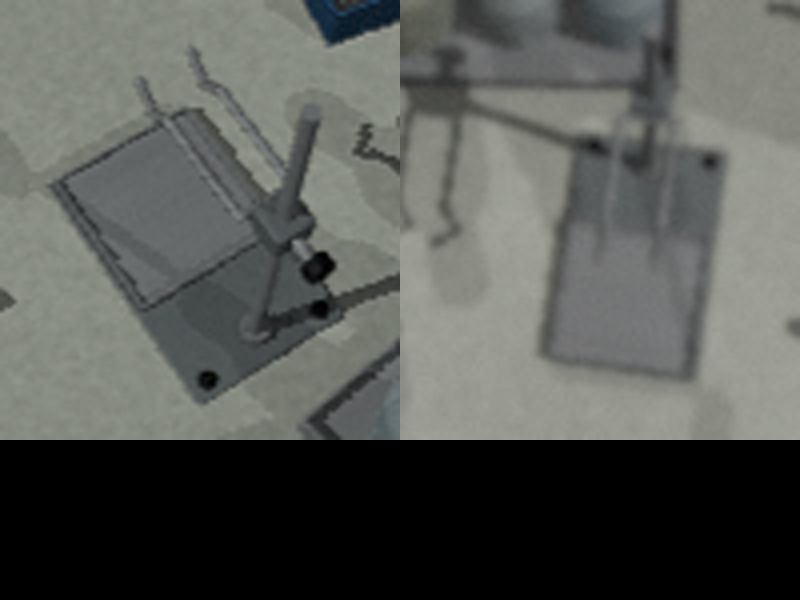

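```bash
python3 - <<'E'
from h import *
s=arm.camera_info("scene");t=arm.camera_info("top")
def S(x,y,ox,oy,z): return onz(s,ox+x/4,oy+y/4,z)
def T(x,y,ox,oy,z): return onz(t,ox+x/4,oy+y/4,z)
pts=[S(x,y,215,300,.076) for x,y in [(138,120),(157,193),(237,180),(218,102)]]
print("pot S",np.array(pts),np.mean(pts,0))
pts=[T(x,y-300,370,195,.076) for x,y in [(183,400),(140,472),(200,503),(238,432)]]
print("pot T",np.array(pts),np.mean(pts,0))
pts=[S(x-400,y,355,195,.046) for x,y in [(490,118),(548,180),(686,150),(622,48)]]
print("dish S",np.array(pts),np.mean(pts,0))
pts=[T(x-400,y-300,200,200,.046) for x,y in [(540,374),(498,492),(638,541),(676,418)]]
print("dish T",np.array(pts),np.mean(pts,0))
pts=[S(x,y,310,240,.003) for x,y in [(50,185),(190,108),(340,312),(205,402)]]
print("stand S",np.array(pts))
pts=[T(x-400,y,270,150,.003) for x,y in [(545,355),(692,378),(726,150),(572,135)]]
print("stand T",np.array(pts))
# orange tip
print("htop",tri([ray(s,215+161/4,300+45/4),ray(t,370+188/4,195+172/4)]))
# prong tips
print("tipL",tri([ray(s,310+140/4,240+80/4),ray(t,270+200/4,150+260/4)]),tri([ray(s,310+193/4,240+48/4),ray(t,270+260/4,150+257/4)]))
print("post",tri([ray(s,310+312/4,240+108/4),ray(t,270+253/4,150+42/4)]))
E
```

```text
pot S [[ 0.5541 -0.2834  0.076 ]
 [ 0.6038 -0.302   0.076 ]
 [ 0.6299 -0.256   0.076 ]
 [ 0.5776 -0.2342  0.076 ]] [ 0.5913 -0.2689  0.076 ]
pot T [[ 0.6192 -0.2618  0.076 ]
 [ 0.5585 -0.2264  0.076 ]
 [ 0.5341 -0.2746  0.076 ]
 [ 0.5935 -0.3061  0.076 ]] [ 0.5763 -0.2672  0.076 ]
dish S [[0.5068 0.2349 0.046 ]
 [0.5783 0.2304 0.046 ]
 [0.6269 0.3348 0.046 ]
 [0.5242 0.3664 0.046 ]] [0.559  0.2916 0.046 ]
dish T [[0.6178 0.3343 0.046 ]
 [0.5172 0.3629 0.046 ]
 [0.4792 0.2456 0.046 ]
 [0.5829 0.2192 0.046 ]] [0.5493 0.2905 0.046 ]
stand S [[ 0.5493 -0.026   0.003 ]
 [ 0.5666  0.1007  0.003 ]
 [ 0.7624  0.0739  0.003 ]
 [ 0.7508 -0.0478  0.003 ]]
stand T [[ 0.5631  0.097   0.003 ]
 [ 0.5462 -0.0278  0.003 ]
 [ 0.7472 -0.0535  0.003 ]
 [ 0.7577  0.0799  0.003 ]]
htop (array([ 0.5466, -0.2519,  0.1429]), [np.float64(0.0021902044218829572), np.float64(0.002190204421883029)])
tipL (array([0.5968, 0.0345, 0.1705]), [np.float64(0.016131485079722035), np.float64(0.01613148507972198)]) (array([0.6064, 0.0196, 0.2303]), [np.float64(0.02100562110467005), np.float64(0.02100562110467007)])
post (array([0.727 , 0.0151, 0.3317]), [np.float64(0.004871051499113549), np.float64(0.0048710514991134254)])
```

Request:
carry_out --deltas '[[[40,36,30],[0,0,0.08]],[[90,80,60],[0,0,0.18]],[[140,125,90],[0,0,0.28]],[[190,170,110],[0,0,0.38]],[[240,215,124],[0,0,0.48]],[[290,260,124],[0,0,0.58]],[[340,305,124],[0,0,0.68]],[[390,350,124],[0,0,0.78]],[[430,390,124],[0,0,0.86]],[[442,401,124],[0,0,0.88]]]' --gripper -1

```text
clock: 1.4
tool_pos: [0.6007, -0.2281, 0.3301]
eef_rot: [3.064, -0.693, -0.0]
ft_force: [1.1, 0.1, -0.6]
finger_gap: 0.0853
```

Request:
carry_out --deltas '[[[0,0,0],[0,0,0]],[[0,0,0],[0,0,0]]]'

```text
clock: 1.65
tool_pos: [0.5991, -0.2303, 0.3298]
eef_rot: [3.063, -0.695, -0.002]
ft_force: [-0.6, -0.6, 0.4]
finger_gap: 0.0854
```

```bash
cat >> h.py <<'E'
import json
def wcap(name):
    i=arm.camera_info("wrist"); im=arm.capture("wrist")[:,:,::-1].copy()
    cv2.imwrite(f"pics/{name}.png",im); np.savez(f"pics/{name}.npz",K=i["K"],pose=i["pose"])
    return i,im
def load(name):
    d=np.load(f"pics/{name}.npz"); return {"K":d["K"],"pose":d["pose"]}
E
python3 - <<'E'
from h import *
i,im=wcap("w1"); s=arm.state(); print(s["clock"],s["tool_pos"],s["eef_rot"],s["joint_vel"],s["q"]); print(i["pose"])
E
```

```text
1.7 [ 0.5986 -0.2314  0.33  ] [ 3.0617 -0.6978 -0.0014] [ 0.0162 -0.0076  0.0104  0.0009 -0.0045 -0.0023 -0.0006] [ 0.5693  0.3425 -0.3708  1.3609  0.1241  1.4616 -0.2436]
[[ 0.9019 -0.4165 -0.1146  0.6274]
 [-0.432  -0.8712 -0.2331 -0.1722]
 [-0.0028  0.2597 -0.9657  0.4976]
 [ 0.      0.      0.      1.    ]]
```

View pics/w1.png

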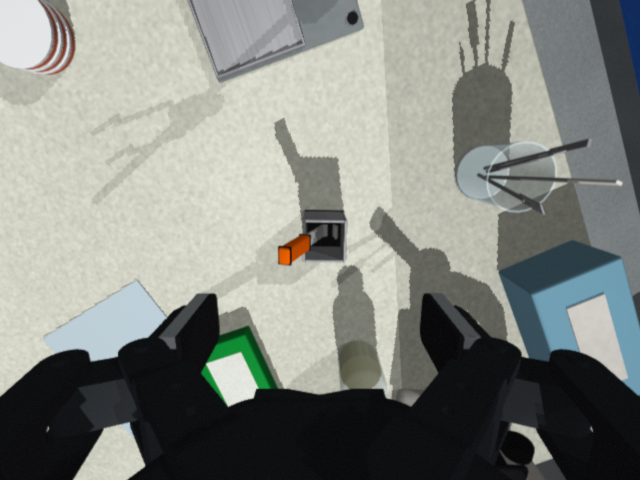

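The pot is at about (325,236) with the handle top at (285,256). I'll zoom in on that.

```bash
python3 - <<'E'
from h import *
im=cv2.imread("pics/w1.png"); crop(im,265,200,90,70,"w1z.png",8.5)
E
```

```text
(no output)
```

View pics/w1z.png

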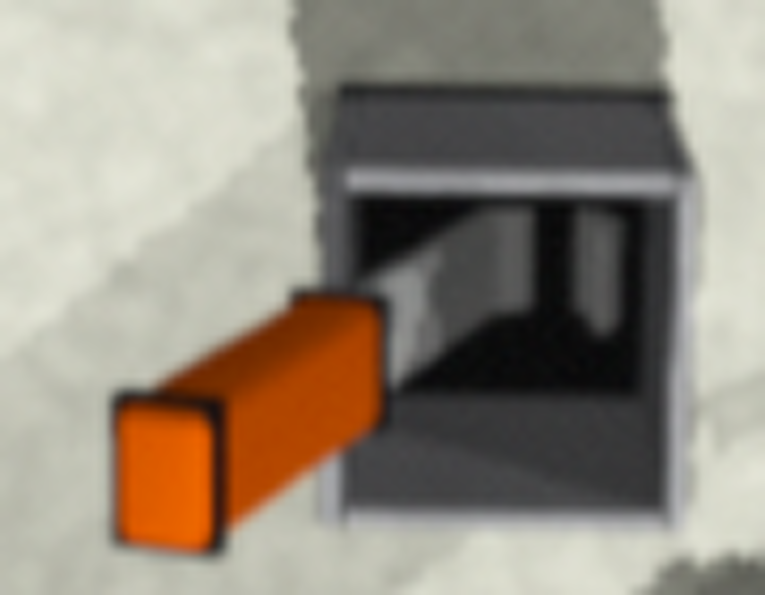

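```bash
python3 - <<'E'
from h import *
i=load("w1"); P=lambda x,y:(265+(x+.5)/8.5-.5,200+(y+.5)/8.5-.5)
c=np.array([onz(i,*P(x,y),.076) for x,y in [(338,165),(692,172),(680,528),(322,525)]])
print(c,c.mean(0),np.linalg.norm(np.diff(c,axis=0),axis=1))
for a,b in [(0,1),(3,2)]: print(np.arctan2(*(c[b]-c[a])[[1,0]]))
for a,b in [(1,2),(0,3)]: print(np.arctan2(*(c[b]-c[a])[[1,0]])+np.pi/2)
A=onz(i,*P(220,475),.1466);B=onz(i,*P(385,361),.0802)
d=A-B;L=np.linalg.norm(d);d/=L
print("A",A,"B",B,"L",L,"axis",d,"tilt",np.arccos(d[2]),"az",np.arctan2(d[1],d[0]))
t=np.array([onz(i,*P(x,y),z) for x,y,z in [(115,398,.142),(222,400,.1466),(218,550,.1466),(115,547,.142)]])
print(t,np.linalg.norm(np.diff(t,axis=0),axis=1))
e=t[2]-t[1];print("y edge az+pi/2",np.arctan2(e[1],e[0])+np.pi/2)
for n in ["scene","top"]:
    ii=arm.camera_info(n); print(n,proj(ii,A),proj(ii,c.mean(0)))
E
```

```text
[[ 0.5739 -0.2371  0.076 ]
 [ 0.6213 -0.261   0.076 ]
 [ 0.5965 -0.3113  0.076 ]
 [ 0.5466 -0.2869  0.076 ]] [ 0.5846 -0.2741  0.076 ] [0.0531 0.0561 0.0555]
-0.46624723751739483
-0.45458928110319313
-0.4592244076949785
-0.5019171515084615
A [ 0.5513 -0.256   0.1466] B [ 0.5676 -0.2665  0.0802] L 0.06916359881556194 axis [-0.2349  0.1522  0.96  ] tilt 0.28364199031189197 az 2.566665389383961
[[ 0.5428 -0.242   0.142 ]
 [ 0.5561 -0.2472  0.1466]
 [ 0.5465 -0.265   0.1466]
 [ 0.5334 -0.26    0.142 ]] [0.015  0.0202 0.0147]
y edge az+pi/2 -0.4944092897361658
scene [253.9364 313.1117] [258.8324 336.3626]
top [417.8739 235.986 ] [419.6533 230.4609]
```

```bash
python3 - <<'E'
from h import *
s=arm.state();print(s["clock"],s["tool_pos"],s["eef_rot"])
Rc=R.from_rotvec([0,0,.88])*R.from_rotvec([-2.4755,1.933,0.0]); pc=np.array([.600,-.230,.330])
print(Rc.as_rotvec(), s["eef_rot"])
def lift_axes(tilt,az,xaz):
    lz=np.array([np.sin(tilt)*np.cos(az),np.sin(tilt)*np.sin(az),np.cos(tilt)])
    h=np.array([np.cos(xaz),np.sin(xaz),0]); lx=h.copy(); lx[2]=-(h@lz)/lz[2]; lx/=np.linalg.norm(lx)
    return lx,np.cross(lz,lx),lz
lx,ly,lz=lift_axes(.305,2.59,-.48)
A=np.array([ .5513,-.256,.1466])
g=A-.007*lx-.020*lz; tcp=g-.019*lz
Rt=R.from_matrix(np.c_[lx,-ly,-lz])
print("fold",A+.004*lx-.15*lz)
print("tcp",tcp,"shift",(tcp-pc)*1e3,"pre",(tcp+.09*lz-pc)*1e3,"turn",(Rt*Rc.inv()).as_rotvec())
E
```

```text
1.7 [ 0.5986 -0.2314  0.33  ] [ 3.0617 -0.6978 -0.0014]
[-3.0631  0.6945  0.0005] [ 3.0617 -0.6978 -0.0014]
fold [ 0.593  -0.2814  0.0047]
tcp [ 0.5554 -0.2591  0.1073] shift [ -44.6492  -29.0533 -222.6972] pre [ -67.6674  -14.8903 -136.851 ] turn [-0.1557 -0.2629 -0.0372]
```

Request:
carry_out --deltas '[[[-15,-4,-30],[-0.03,-0.05,-0.01]],[[-35,-8,-70],[-0.08,-0.13,-0.02]],[[-55,-12,-110],[-0.13,-0.22,-0.03]],[[-68,-15,-137],[-0.156,-0.263,-0.037]],[[-68,-15,-137],[-0.156,-0.263,-0.037]],[[-68,-15,-137],[-0.156,-0.263,-0.037]]]' --gripper -1

```text
clock: 2.45
tool_pos: [0.5335, -0.2462, 0.1958]
eef_rot: [2.926, -0.724, 0.448]
ft_force: [-0.4, -0.4, 1.3]
finger_gap: 0.0855
```

```bash
python3 - <<'E'
from h import *
i,im=wcap("w2"); s=arm.state(); print(s["clock"],s["tool_pos"],s["eef_rot"],s["ft_force"])
E
```

```text
2.5 [ 0.5342 -0.2459  0.1961] [ 2.9264 -0.7227  0.4494] [ 0.5012 -0.5014 -0.4593]
```

View pics/w2.png

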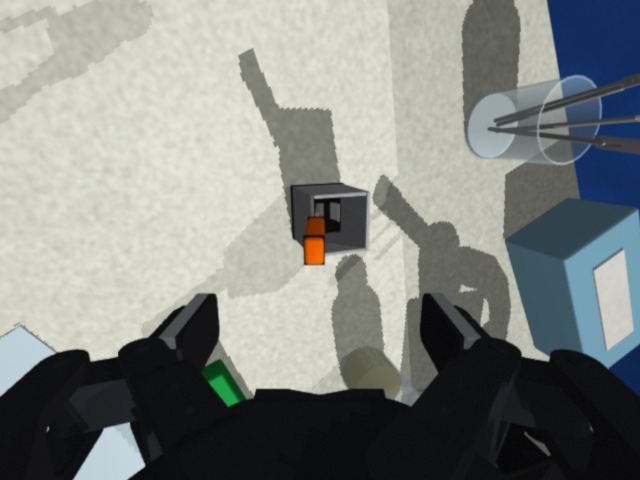

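```bash
python3 - <<'E'
from h import *
im=cv2.imread("pics/w2.png"); crop(im,280,170,100,75+30,"w2z.png",5.7)
E
```

```text
(no output)
```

View pics/w2z.png

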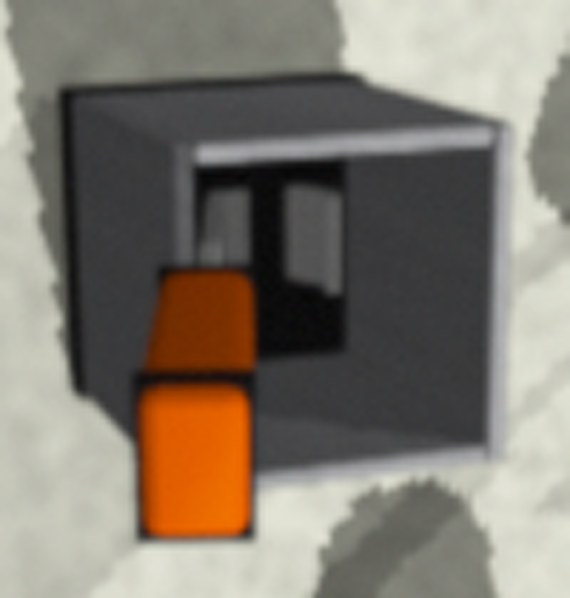

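```bash
python3 - <<'E'
from h import *
i=load("w1");j=load("w2"); P=lambda x,y:ray(i,265+(x+.5)/8.5-.5,200+(y+.5)/8.5-.5)
Q=lambda x,y:ray(j,280+(x+.5)/5.7-.5,170+(y+.5)/5.7-.5)
A,r=tri([P(220,475),Q(251,460)]);print("A",A,r)
C,r=tri([P(222,402),Q(252,380)]);print("C",C,r)
D,r=tri([P(385,298),Q(255,270)]);print("D",D,r)
d=C-D;print(np.linalg.norm(d),d/np.linalg.norm(d),np.arccos(d[2]/np.linalg.norm(d)),np.arctan2(d[1],d[0]))
# in tool frame
s=arm.state();T=R.from_rotvec(s["eef_rot"])
for p in (A,C,D): print(T.inv().apply(p-s["tool_pos"])*1e3)
E
```

```text
A [ 0.5504 -0.2571  0.1431] [np.float64(0.00024218169840680914), np.float64(0.00024218169840676515)]
C [ 0.5551 -0.2483  0.1429] [np.float64(0.00013424596585140196), np.float64(0.0001342459658514385)]
D [ 0.5726 -0.2565  0.0862] [np.float64(1.8750395520827117e-05), np.float64(1.8750395520864797e-05)]
0.0599717180819259 [-0.2919  0.1367  0.9466] 0.3281223287701321 2.7036988145195684
[ 2.4229  1.1698 56.5399]
[ 2.5186 -8.7542 56.4981]
[  3.6036 -10.8633 116.4229]
```

```bash
python3 - <<'E'
from h import *
s=arm.state();T=R.from_rotvec(s["eef_rot"])
# small rotation in tool frame mapping z to (1/65,-2.1/65,1)
dz=np.array([1/65,-2.1/65,1]);dr=np.cross([0,0,1],dz)
Tn=T*R.from_rotvec(dr)
print("turn",(Tn*T.inv()).as_rotvec())
gr=s["tool_pos"]+T.apply([-.0043,.0005,.0765]); n=Tn.as_matrix()
tcp=gr+.019*n[:,2]; print("shift",(tcp-s["tool_pos"])*1e3,"pre",(tcp-.08*n[:,2]-s["tool_pos"])*1e3,n)
E
```

```text
turn [ 0.0201 -0.0278  0.0102]
shift [ 21.5266 -13.3995 -92.147 ] pre [ -1.5347  -2.3586 -16.3428] [[ 0.8402 -0.4594  0.2883]
 [-0.4383 -0.8882 -0.138 ]
 [ 0.3194 -0.0104 -0.9476]]
```

Request:
carry_out --deltas '[[[-1,-2,-16],[0.02,-0.028,0.01]],[[5,-5,-36],[0.02,-0.028,0.01]],[[11,-8,-56],[0.02,-0.028,0.01]],[[16,-11,-76],[0.02,-0.028,0.01]],[[21,-13,-92],[0.02,-0.028,0.01]],[[21,-13,-92],[0.02,-0.028,0.01]]]' --gripper -1

```text
clock: 3.25
tool_pos: [0.5533, -0.2577, 0.1008]
eef_rot: [2.952, -0.719, 0.48]
ft_force: [0.2, -0.3, 0.0]
finger_gap: 0.0851
```

Request:
carry_out --deltas '[[[0,0,0],[0,0,0]],[[0,0,0],[0,0,0]],[[0,0,0],[0,0,0]],[[0,0,0],[0,0,0]],[[0,0,0],[0,0,0]]]' --gripper 1 --force 60

```text
clock: 3.88
tool_pos: [0.5537, -0.2581, 0.1024]
eef_rot: [2.95, -0.719, 0.485]
ft_force: [1.9, -0.7, 1.2]
finger_gap: 0.0127
```

```bash
python3 - <<'E'
from h import *
i,im=wcap("w3"); s=arm.state(); print(s["clock"],s["tool_pos"],s["eef_rot"],s["ft_force"],s["finger_gap"])
E
```

```text
3.925 [ 0.5537 -0.2582  0.1023] [ 2.95   -0.7189  0.4849] [ 1.3665 -1.3951  1.5903] 0.012374525277763093
```

View pics/w3.png

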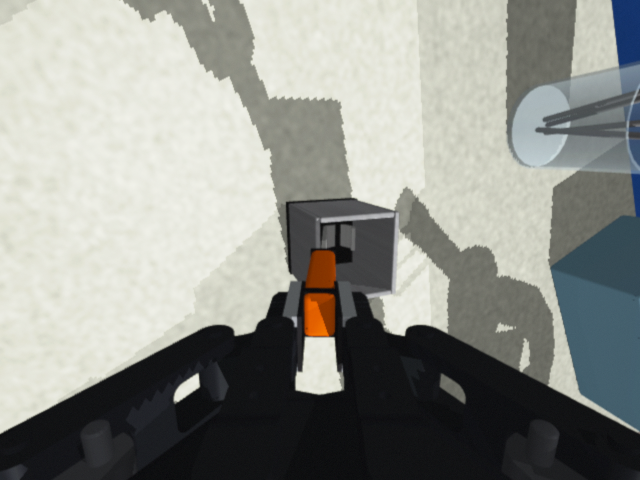

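```bash
python3 - <<'E'
from h import *
s=arm.state();T=R.from_rotvec(s["eef_rot"])
def down(az): 
    c,q=np.cos(az),np.sin(az); return R.from_matrix(np.array([[c,q,0],[q,-c,0],[0,0,-1.]]))
for az in(-.45,-.2): print(az,(down(az)*T.inv()).as_rotvec())
print(T.as_matrix())
E
```

```text
-0.45 [0.136  0.2937 0.0278]
-0.2 [0.0986 0.3093 0.2756]
[[ 0.8411 -0.4586  0.2867]
 [-0.4376 -0.8886 -0.1377]
 [ 0.3179 -0.0097 -0.9481]]
```

Request:
carry_out --deltas '[[[-3,1,9],[0,0,0]],[[-9,4,28],[0,0,0]],[[-18,9,57],[0,0,0]],[[-28,13,92],[0,0,0]],[[-28,13,130],[0,0,0]],[[-28,20,175],[0.025,0.08,0.07]],[[-28,40,220],[0.05,0.16,0.14]],[[-30,80,250],[0.075,0.24,0.21]],[[-32,130,258],[0.0986,0.3093,0.2756]],[[-34,190,258],[0.0986,0.3093,0.2756]]]' --gripper 1 --force 80

```text
clock: 5.18
tool_pos: [0.5185, -0.0669, 0.3605]
eef_rot: [-3.125, 0.316, 0.004]
ft_force: [1.1, 0.7, -1.6]
finger_gap: 0.0122
```

Request:
carry_out --deltas '[[[0,50,0],[0,0,0]],[[0,100,0],[0,0,0]],[[0,140,0],[0,0,0]],[[0,150,0],[0,0,0]],[[0,150,0],[0,0,0]],[[0,150,0],[0,0,0]]]'

```text
clock: 5.92
tool_pos: [0.5185, 0.0802, 0.3594]
eef_rot: [3.124, -0.318, -0.005]
ft_force: [-0.4, 0.6, -1.4]
finger_gap: 0.0121
```

```bash
python3 - <<'E'
from h import *
i,im=wcap("w4"); s=arm.state(); print(s["clock"],s["tool_pos"],s["eef_rot"],s["ft_force"],s["finger_gap"])
sc=arm.capture("scene")[:,:,::-1]; cv2.imwrite("pics/scene4.png",sc)
E
```

```text
5.975 [0.5186 0.0803 0.3593] [ 3.1244 -0.3186 -0.0049] [ 0.1476 -0.8461 -1.1246] 0.01186088293258855
```

View pics/w4.png

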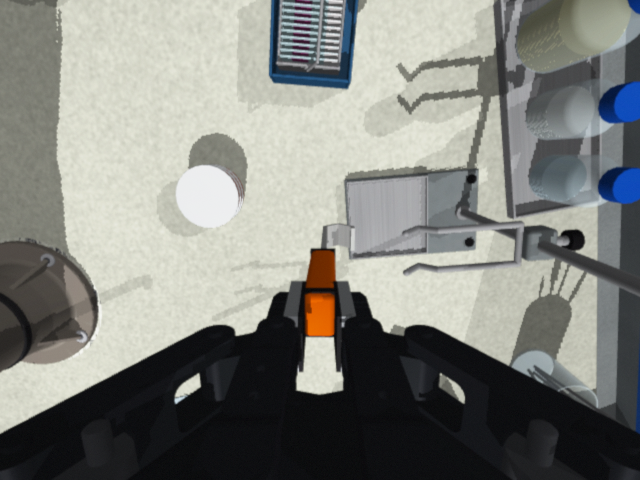

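View pics/scene4.png

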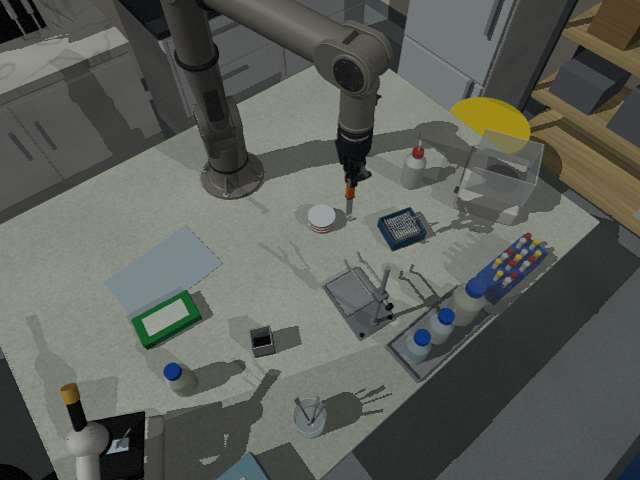

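The wrist view shows the hook's foot at about (338,236), the prong tips near (408,232) and (408,269), the stand tray at (387,213) and part of the dish at (312,40).

```bash
python3 - <<'E'
from h import *
im=cv2.imread("pics/w4.png"); crop(im,290,215,80,125,"w4a.png",4.8); crop(im,340,160,250,125,"w4b.png",3.2);crop(im,260,0,110,95,"w4c.png",6.3)
i=load("w4");s=arm.state();T=R.from_rotvec(s["eef_rot"])
# lifter pts: tool frame: grasp z=19mm behind tcp ; lifter z=130 at grasp -> tool z = 111 - lz
for lx_,ly_,lz_ in [(-4,0,150),(-18,0,150),(-4,10,150),(-4,10,80),(-11,9,20),(11,9,19),(11,-9,19),(-11,-9,20),(0,9,-2),(0,-9,-2)]:
    p=s["tool_pos"]+T.apply(np.array([lx_+11,-ly_,111-lz_])/1e3)
    u=proj(i,p); print((lx_,ly_,lz_),u,(u-[290,215])*4.8)
E
```

```text
(-4, 0, 150) [336.4991 311.2798] [223.1955 462.1428]
(-18, 0, 150) [303.1391 311.2633] [ 63.0678 462.0641]
(-4, 10, 150) [336.8131 289.1031] [224.703 355.695]
(-4, 10, 80) [331.2512 244.4737] [198.0057 141.4738]
(-11, 9, 20) [319.8355 225.6523] [143.2105  51.1309]
(11, 9, 19) [347.7261 225.3891] [277.0852  49.8678]
(11, -9, 19) [347.2424 247.3571] [274.7634 155.3142]
(-11, -9, 20) [319.8326 247.6914] [143.1966 156.9189]
(0, 9, -2) [332.7908 220.2486] [205.3958  25.1935]
(0, -9, -2) [332.5804 240.7626] [204.3859 123.6605]
```

View pics/w4a.png

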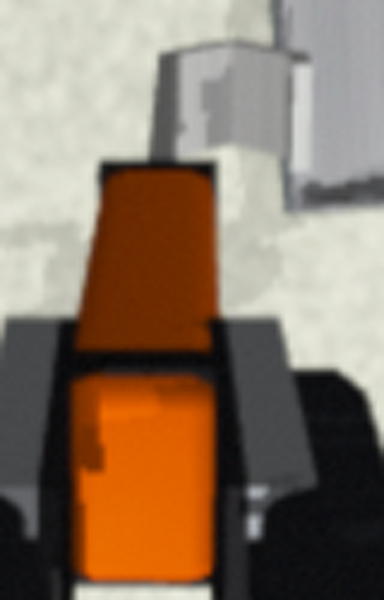

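View pics/w4b.png

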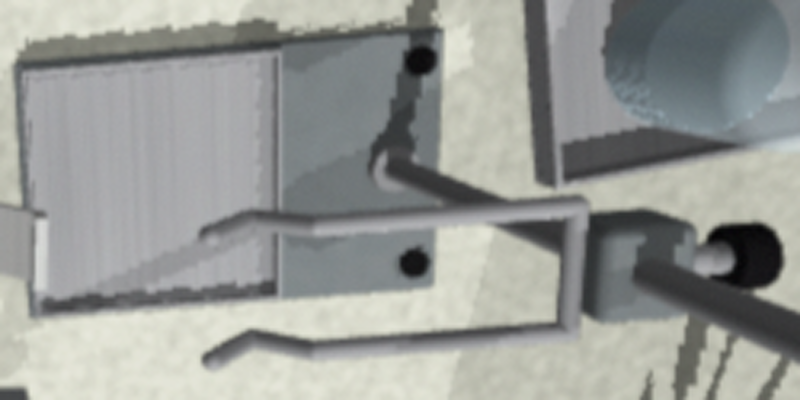

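View pics/w4c.png

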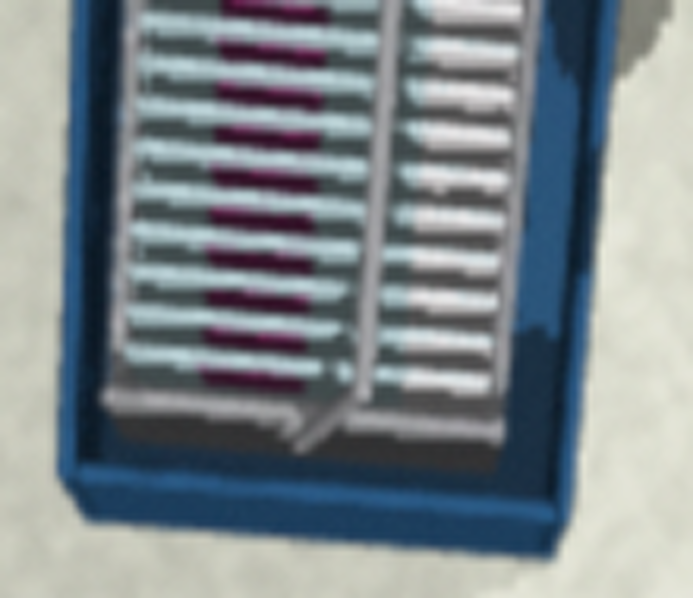

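```bash
python3 - <<'E'
from h import *
from scipy.optimize import brentq
i=load("w4");s=arm.camera_info("scene")
P=lambda x,y:(340+(x+.5)/3.2-.5,160+(y+.5)/3.2-.5)
n,f=P(212,358),P(207,233)
for a,b in [((212,358),(207,233)),((255,340),(252,218)),((315,350),(312,224))]:
    a,b=P(*a),P(*b)
    z=brentq(lambda z:np.linalg.norm(onz(i,*a,z)-onz(i,*b,z))-.042,0,.4); A=onz(i,*a,z);B=onz(i,*b,z);print("sep z",z,A,B,(A+B)/2,np.arctan2(*(B-A)[:2])*-1)
print(tri([ray(i,*n),ray(s,310+140/4,240+80/4)]));print(tri([ray(i,*f),ray(s,310+193/4,240+48/4)]))
# plate corners at z=.003 front tray rim z .014
for x,y,z in [(18,65,.014),(35,315,.014),(442,30,.003),(432,285,.003)]: print(onz(i,*P(x,y),z))
# post base
print("postbase",onz(i,*P(385,165),.008))
# dish
Q=lambda x,y:(260+(x+.5)/6.3-.5,(y+.5)/6.3-.5)
d=[onz(i,*Q(x,y),.046) for x,y in [(62,475),(580,505),(80,0),(620,0)]];print(np.array(d), np.arctan2(*(d[1]-d[0])[[1,0]]))
E
```

```text
sep z 0.19608510662536985 [0.5948 0.0083 0.1961] [0.599  0.0501 0.1961] [0.5969 0.0292 0.1961] -0.09927238108291835
sep z 0.18491291981504818 [0.6119 0.0072 0.1849] [0.6162 0.049  0.1849] [0.614  0.0281 0.1849] -0.10331321396304875
sep z 0.19748854407070568 [0.6275 0.005  0.1975] [0.6313 0.0468 0.1975] [0.6294 0.0259 0.1975] -0.08984368611490533
(array([0.5971, 0.009 , 0.1941]), [np.float64(0.0023881417669157196), np.float64(0.002388141766915678)])
(array([0.6012, 0.0517, 0.1954]), [np.float64(0.0027275829714590843), np.float64(0.002727582971458797)])
[0.56   0.0971 0.014 ]
[ 0.5459 -0.0257  0.014 ]
[0.7608 0.0716 0.003 ]
[ 0.7455 -0.0539  0.003 ]
postbase [0.7263 0.0135 0.008 ]
[[0.4859 0.253  0.046 ]
 [0.59   0.2256 0.046 ]
 [0.5098 0.3352 0.046 ]
 [0.6139 0.3135 0.046 ]] -0.2572559797629755
```

Request:
carry_out --deltas '[[[-3,30,0],[0,0,-0.02]],[[-8,80,0],[0,0,-0.04]],[[-14,140,0],[0,0,-0.06]],[[-18,190,0],[0,0,-0.06]],[[-19,215,0],[0,0,-0.06]],[[-19,220,0],[0,0,-0.06]],[[-19,220,0],[0,0,-0.06]],[[-19,220,0],[0,0,-0.06]]]'

```text
clock: 7.02
tool_pos: [0.5005, 0.3002, 0.3593]
eef_rot: [3.113, -0.412, -0.004]
ft_force: [0.7, -0.6, -0.6]
finger_gap: 0.0121
```

```bash
python3 - <<'E'
from h import *
i,im=wcap("w5"); s=arm.state(); print(s["clock"],s["tool_pos"],s["eef_rot"],s["ft_force"],s["finger_gap"])
t=arm.camera_info("top"); print("bottle",onz(t,180,272,.19)); crop(im,230,100,190,150,"w5z.png",4.2)
E
```

```text
7.075 [0.5004 0.3004 0.3594] [ 3.1136 -0.412  -0.0036] [-0.3477 -0.0134 -0.9234] 0.011837765586014733
bottle [0.4162 0.4602 0.19  ]
```

View pics/w5.png

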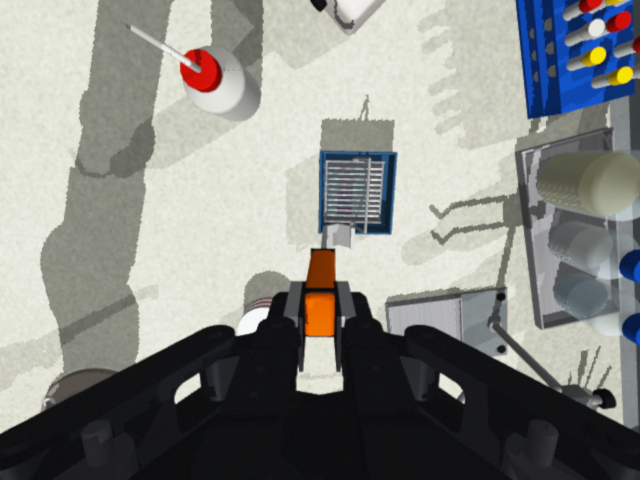

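View pics/w5z.png

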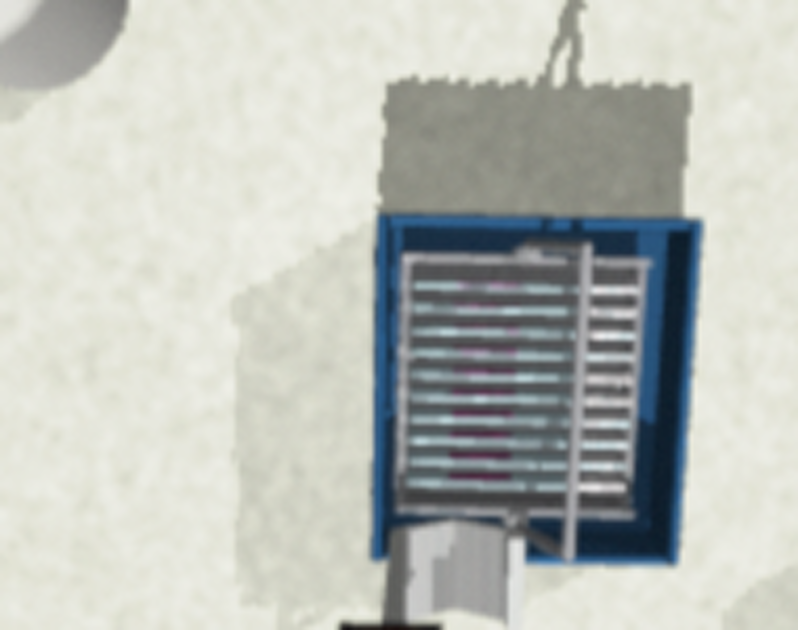

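```bash
python3 - <<'E'
from h import *
i=load("w5");P=lambda x,y:(230+(x+.5)/4.2-.5,100+(y+.5)/4.2-.5)
c=np.array([onz(i,*P(x,y),.046) for x,y in [(378,215),(702,220),(678,563),(374,560)]]);m=c.mean(0)
print(c,m,np.linalg.norm(np.diff(c,axis=0),axis=1))
print([np.arctan2(*(c[b]-c[a])[[1,0]]) for a,b in [(0,1),(3,2)]],[np.arctan2(*(c[b]-c[a])[[1,0]])+np.pi/2 for a,b in [(0,3),(1,2)]])
b=np.array([onz(i,*P(x,y),.083) for x,y in [(585,245),(568,558)]]);print("bar",b,b.mean(0),np.linalg.norm(b[1]-b[0]),np.arctan2(*(b[1]-b[0])[[1,0]])+np.pi/2)
y=-.262;ex=np.array([np.cos(y),np.sin(y),0]);ey=np.array([-ex[1],ex[0],0])
for p in b: print("in dish",(p-m)@ex,(p-m)@ey)
s=arm.state();T=R.from_rotvec(s["eef_rot"]);X=T.as_matrix();print(X)
# hook tip corners by ray on plane z = tcp z -.091
for x,yy in [(522,530),(518,622)]:
    p=onz(i,*P(x,yy),s["tool_pos"][2]-.091); print("tip tool",X.T@(p-s["tool_pos"])*1e3)
E
```

```text
[[0.5171 0.3651 0.046 ]
 [0.6195 0.3358 0.046 ]
 [0.5879 0.2245 0.046 ]
 [0.4855 0.2531 0.046 ]] [0.5525 0.2946 0.046 ] [0.1064 0.1158 0.1063]
[np.float64(-0.2787320333952559), np.float64(-0.27303371926603087)] [np.float64(-0.275568620889459), np.float64(-0.27650035186560284)]
bar [[0.5758 0.34   0.083 ]
 [0.5486 0.2459 0.083 ]] [0.5622 0.2929 0.083 ] 0.0979150625897637 -0.28152440561956316
in dish 0.010758703272732673 0.04981169207833929
in dish 0.008847091331714844 -0.048084708375121195
[[ 0.9656 -0.2601 -0.0024]
 [-0.2601 -0.9656 -0.0006]
 [-0.0022  0.0012 -1.    ]]
tip tool [27.0949 -8.9562 90.9311]
tip tool [26.7993  8.9249 90.9527]
```

Request:
carry_out --deltas '[[[4,8,-40],[0,0,-0.013]],[[4,8,-95],[0,0,-0.013]],[[4,8,-150],[0,0,-0.013]],[[4,8,-183],[0,0,-0.013]],[[4,8,-193],[0,0,-0.013]],[[4,8,-193],[0,0,-0.013]]]'

```text
clock: 7.82
tool_pos: [0.5042, 0.31, 0.1669]
eef_rot: [-3.112, 0.429, 0.004]
ft_force: [-0.8, -0.6, -1.1]
finger_gap: 0.0118
```

```bash
python3 - <<'E'
from h import *
i,im=wcap("w6"); s=arm.state(); print(s["clock"],s["tool_pos"],s["eef_rot"],s["ft_force"],s["finger_gap"])
E
```

```text
7.875 [0.5046 0.3107 0.1678] [-3.1106  0.4285  0.0014] [ 1.0639  1.0713 -1.1818] 0.01188923132978548
```

View pics/w6.png

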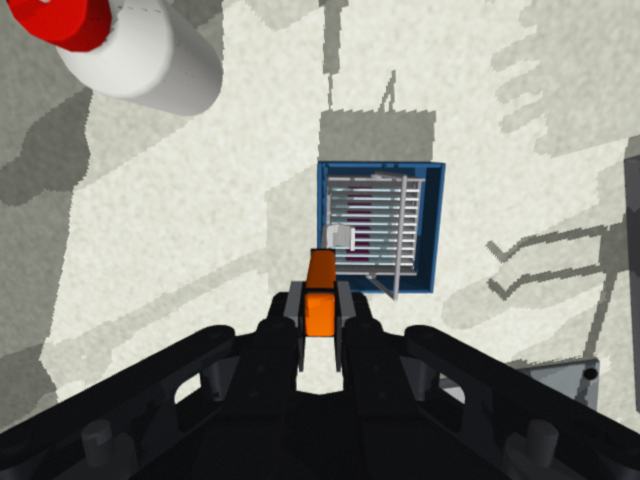

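The hook at (341,237) sits left of the bar, which runs from (404,178) to (395,297), and is centred on it. Next is the sweep.

Request:
carry_out --deltas '[[[8,-2,0],[0,0,0]],[[18,-5,0],[0,0,0]],[[28,-8,0],[0,0,0]],[[36,-10,0],[0,0,0]],[[43,-12,0],[0,0,0]],[[47,-13,0],[0,0,0]],[[47,-13,0],[0,0,0]]]'

```text
clock: 8.75
tool_pos: [0.5507, 0.2973, 0.1662]
eef_rot: [-3.112, 0.428, 0.005]
ft_force: [-0.2, -1.2, -1.1]
finger_gap: 0.0118
```

```bash
python3 - <<'E'
from h import *
i,im=wcap("w7"); s=arm.state(); print(s["clock"],s["tool_pos"],s["eef_rot"],s["ft_force"],s["finger_gap"])
crop(im,260,150,200,160,"w7z.png",3.9)
E
```

```text
8.8 [0.5504 0.2975 0.1663] [-3.1123  0.4273  0.0051] [ 0.269   0.7154 -1.923 ] 0.012169371477445852
```

View pics/w7z.png

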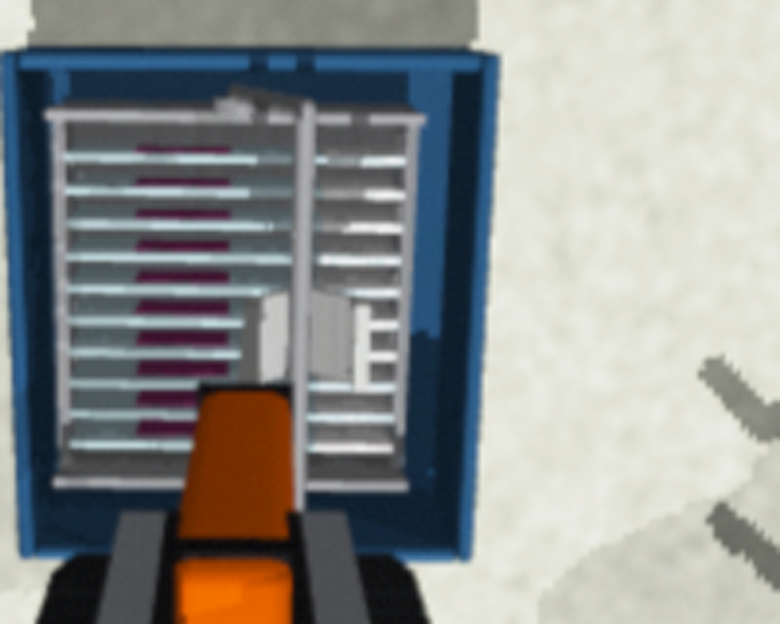

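```bash
python3 - <<'E'
from h import *
i=load("w7");P=lambda x,y:(260+(x+.5)/3.9-.5,150+(y+.5)/3.9-.5)
e=np.array([.2725,.962,0]);m=np.array([.5525,.2946,0])
print("bar top end",(onz(i,*P(303,98),.086)-m)@e,"rack ends",(onz(i,*P(55,112),.04)-m)@e,(onz(i,*P(55,488),.04)-m)@e)
for z in(.07,.075,.08): print("hook",[(onz(i,*P(368,y),z)-m)@e for y in(303,390)],[(onz(i,*P(x,345),z)-m)@[.962,-.2725,0] for x in(358,260)])
E
```

```text
bar top end 0.0512988231781109 rack ends 0.045307350257281144 -0.04288046212965109
hook [np.float64(0.008955954491065558), np.float64(-0.009664608206459434)] [np.float64(0.022966019970703085), np.float64(0.0026374509584300054)]
hook [np.float64(0.010044759797373062), np.float64(-0.008223303737679351)] [np.float64(0.0224945204154877), np.float64(0.0025507842177484538)]
hook [np.float64(0.01113356510368059), np.float64(-0.006781999268899269)] [np.float64(0.022023020860272205), np.float64(0.0024641174770667954)]
```

Request:
carry_out --deltas '[[[0,0,8],[0,0,0]],[[-4,1,14],[0,0,0]],[[-8,2,19],[0,0,0]],[[-11,3,22],[0,0,0]],[[-11,3,24],[0,0,0]],[[-11,3,26],[0,0,0]],[[-11,3,29],[0,0,0]],[[-11,3,33],[0,0,0]],[[-11,3,37],[0,0,0]],[[-11,3,40],[0,0,0]]]'

```text
clock: 10.05
tool_pos: [0.5397, 0.3004, 0.2067]
eef_rot: [-3.112, 0.428, 0.004]
ft_force: [0.5, 0.3, -3.3]
finger_gap: 0.0117
```

```bash
python3 - <<'E'
from h import *
i,im=wcap("w8"); s=arm.state(); print(s["clock"],s["tool_pos"],s["eef_rot"],s["ft_force"],s["finger_gap"])
crop(im,260,150,200,160,"w8z.png",3.9)
E
```

```text
10.1 [0.5398 0.3006 0.2071] [-3.1117  0.4274  0.003 ] [-0.5204  0.3652 -2.2914] 0.011656924699287731
```

View pics/w8z.png

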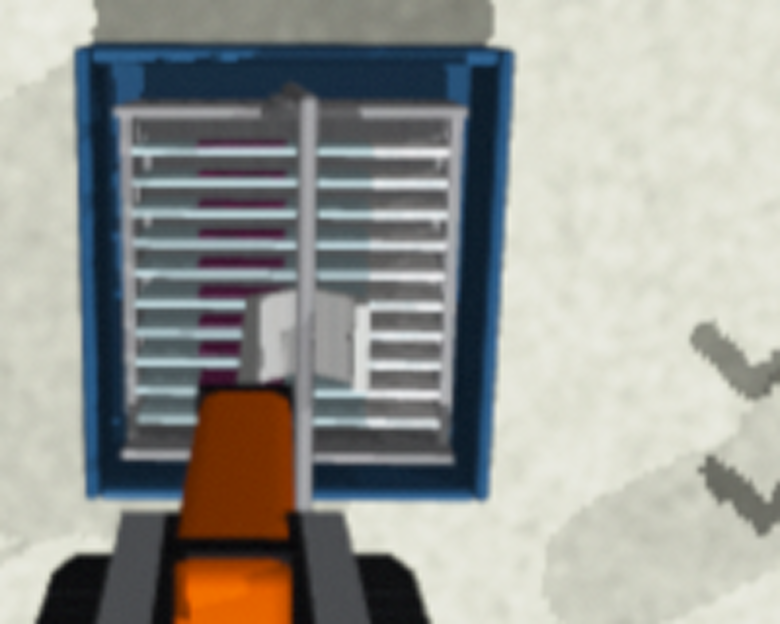

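Request:
carry_out --deltas '[[[0,0,5],[0,0,0]],[[0,0,13],[0,0,0]],[[0,0,25],[0,0,0]],[[0,0,39],[0,0,0]],[[0,0,53],[0,0,0]],[[0,0,67],[0,0,0]],[[0,0,81],[0,0,0]],[[0,0,93],[0,0,0]],[[0,-2,102],[0,0,0]],[[0,-6,107],[0,0,0]]]'

```text
clock: 11.35
tool_pos: [0.5396, 0.2944, 0.3139]
eef_rot: [-3.112, 0.427, 0.004]
ft_force: [1.2, 0.2, -4.1]
finger_gap: 0.012
```

Request:
carry_out --deltas '[[[-1,-8,2],[0,0,0.01]],[[-3,-19,3],[0,0,0.02]],[[-5,-33,3],[0,0,0.035]],[[-7,-49,3],[0,0,0.05]],[[-9,-66,3],[0,0,0.065]],[[-11,-83,3],[0,0,0.08]],[[-13,-100,3],[0,0,0.095]],[[-15,-117,3],[0,0,0.11]],[[-17,-134,3],[0,0,0.125]],[[-19,-151,3],[0,0,0.14]]]'

```text
clock: 12.6
tool_pos: [0.52, 0.1418, 0.316]
eef_rot: [3.134, -0.209, -0.005]
ft_force: [0.4, 0.9, -2.7]
finger_gap: 0.0118
```

Request:
carry_out --deltas '[[[-2,-17,0],[0,0,0.01]],[[-3,-34,0],[0,0,0.02]],[[-4,-51,0],[0,0,0.03]],[[-5,-67,0],[0,0,0.031]],[[-6,-81,0],[0,0,0.031]],[[-6,-92,0],[0,0,0.031]],[[-6,-100,0],[0,0,0.031]],[[-6,-105,0],[0,0,0.031]],[[-6,-107,0],[0,0,0.031]],[[-6,-107,0],[0,0,0.031]]]'

```text
clock: 13.85
tool_pos: [0.5146, 0.0367, 0.3163]
eef_rot: [-3.137, 0.16, 0.004]
ft_force: [-0.3, 0.7, -3.1]
finger_gap: 0.0119
```

```bash
python3 - <<'E'
from h import *
i,im=wcap("w9"); s=arm.state(); print(s["clock"],s["tool_pos"],s["eef_rot"],s["ft_force"],s["finger_gap"])
crop(im,230,130,260,170,"w9z.png",3.05)
cv2.imwrite("pics/scene9.png",arm.capture("scene")[:,:,::-1])
crop(cv2.imread("pics/scene9.png"),290,150,130,110,"scene9z.png",5)
E
```

```text
13.9 [0.5146 0.0368 0.3164] [-3.1374  0.1591  0.0043] [-0.6113 -0.0166 -3.7294] 0.012144779176229354
```

View pics/w9.png

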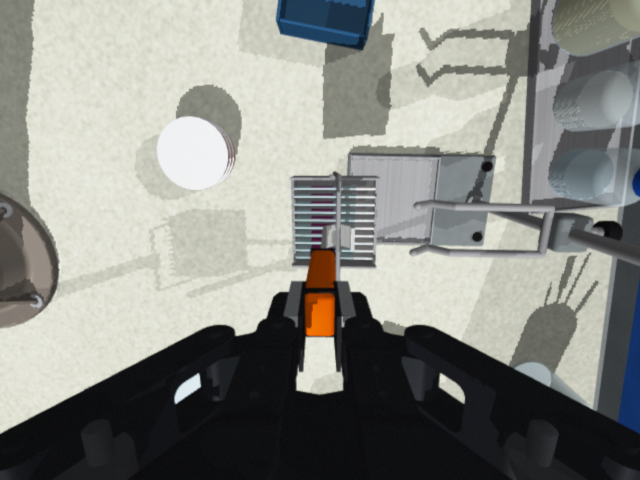

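View pics/scene9z.png

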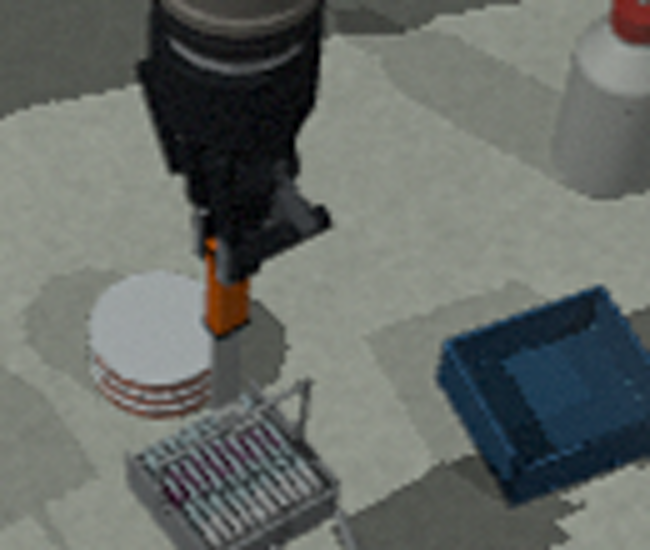

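The rack hangs level on the hook at about (335,220), and the fork tips are near (417,205) and (415,251). I'll measure those two as a second view.

```bash
python3 - <<'E'
from h import *
crop(cv2.imread("pics/w9.png"),285,150,200,140,"w9z.png",4)
E
```

```text
(no output)
```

View pics/w9z.png

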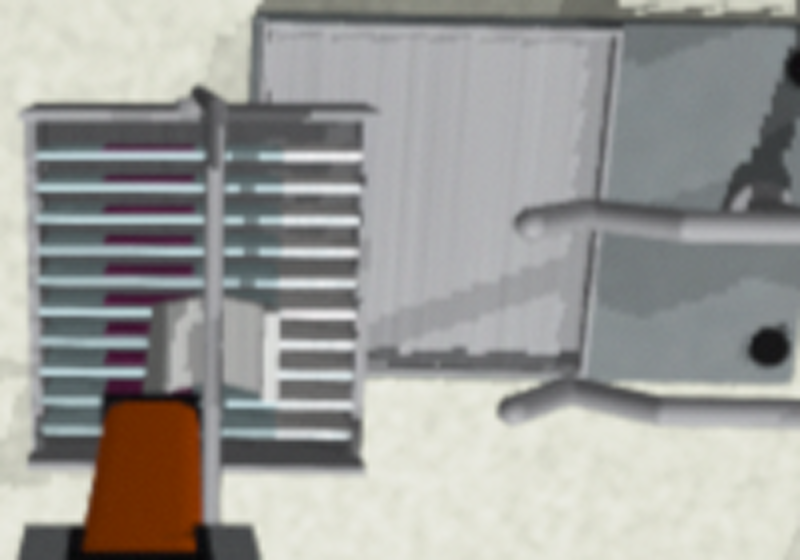

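```bash
python3 - <<'E'
from h import *
from scipy.optimize import brentq
i=load("w9");j=load("w4")
P=lambda x,y:(285+(x+.5)/4-.5,150+(y+.5)/4-.5); Q=lambda x,y:(340+(x+.5)/3.2-.5,160+(y+.5)/3.2-.5)
for a,b in [((510,410),(525,224)),((575,390),(592,210)),((650,408),(683,225)),((790,412),(790,228))]:
    a,b=P(*a),P(*b)
    z=brentq(lambda z:np.linalg.norm(onz(i,*a,z)-onz(i,*b,z))-.042,0,.4); A=onz(i,*a,z);B=onz(i,*b,z);print("sep z",z,A,B,(A+B)/2,np.arctan2(*(B-A)[:2])*-1)
print(tri([ray(i,*P(510,410)),ray(j,*Q(212,358))]),tri([ray(i,*P(525,224)),ray(j,*Q(208,234))]))
s=arm.state();X=R.from_rotvec(s["eef_rot"]).as_matrix()
for z in(.2,.206,.212):
  b=onz(i,*P(215,330),z); t=onz(i,*P(280,400),z+.012);t2=onz(i,*P(280,312),z+.012); print(z,"bar",b,"tool",X.T@(b-s["tool_pos"])*1e3,"tip tool",X.T@(t-s["tool_pos"])*1e3,X.T@(t2-s["tool_pos"])*1e3)
  print(" bar end",onz(i,*P(215,108),z))
# image line of bar direction
b1=onz(i,*P(216,150),.208);b2=onz(i,*P(212,500),.208);print("bar yaw",np.arctan2(*(b1-b2)[[1,0]])-np.pi/2,X[:,0],i["pose"][2,3])
E
```

```text
sep z 0.19394142244658866 [0.5946 0.0068 0.1939] [0.5991 0.0486 0.1939] [0.5968 0.0277 0.1939] -0.10812534375295749
sep z 0.18218814028211244 [0.6127 0.0064 0.1822] [0.6173 0.0481 0.1822] [0.615  0.0273 0.1822] -0.10925925446869116
sep z 0.18980912292201377 [0.6273 0.0028 0.1898] [0.6347 0.0441 0.1898] [0.631  0.0235 0.1898] -0.17669928690465525
sep z 0.19306418277807824 [ 0.6574 -0.0002  0.1931] [0.6565 0.0418 0.1931] [0.657  0.0208 0.1931] 0.02200133296284157
(array([0.5967, 0.0041, 0.1857]), [np.float64(7.321723371041784e-05), np.float64(7.321723371037346e-05)]) (array([0.6008, 0.0475, 0.1879]), [np.float64(9.419190462933029e-05), np.float64(9.419190462945508e-05)])
0.2 bar [0.5301 0.0333 0.2   ] tool [ 16.1196   1.9798 116.3341] tip tool [ 29.3267  14.3005 104.298 ] [ 28.8282  -4.6327 104.2996]
 bar end [0.5342 0.0805 0.2   ]
0.206 bar [0.5299 0.0347 0.206 ] tool [ 15.7815   0.585  110.335 ] tip tool [28.6826 12.5728 98.2997] [28.1951 -5.9432 98.3013]
 bar end [0.5339 0.0809 0.206 ]
0.212 bar [0.5297 0.0362 0.212 ] tool [ 15.4433  -0.8097 104.336 ] tip tool [28.0385 10.845  92.3015] [27.562  -7.2538 92.303 ]
 bar end [0.5337 0.0813 0.212 ]
bar yaw -0.09867495144150529 [ 0.9949 -0.101  -0.0027] 0.48426292628375167
```

Request:
carry_out --deltas '[[[3,2,-1],[0,0,0]],[[8,2,-2],[0,0,0]],[[14,1,-2],[0,0,0]],[[21,0,-2],[0,0,0]],[[28,-1,-2],[0,0,0]],[[35,-2,-2],[0,0,0]],[[41,-2,-2],[0,0,0]],[[46,-3,-2],[0,0,0]],[[49,-3,-2],[0,0,0]],[[50,-3,-2],[0,0,0]]]'

```text
clock: 15.2
tool_pos: [0.5647, 0.0334, 0.3143]
eef_rot: [3.137, -0.16, -0.005]
ft_force: [-0.3, 0.8, -3.1]
finger_gap: 0.0122
```

```bash
python3 - <<'E'
from h import *
i,im=wcap("w10"); s=arm.state(); print(s["clock"],s["tool_pos"],s["eef_rot"],s["ft_force"],s["finger_gap"])
crop(im,285,150,200,140,"w10z.png",4)
cv2.imwrite("pics/scene10.png",arm.capture("scene")[:,:,::-1])
crop(cv2.imread("pics/scene10.png"),300,170,130,110,"scene10z.png",5)
E
```

```text
15.25 [0.5647 0.0334 0.3143] [ 3.1374 -0.1601 -0.0043] [ 0.644   0.0111 -3.1212] 0.011904526290388165
```

View pics/w10z.png

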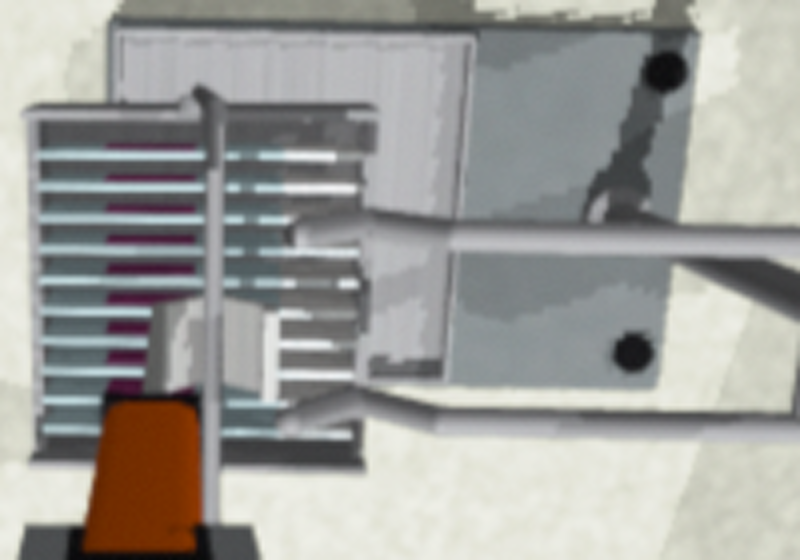

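View pics/scene10z.png

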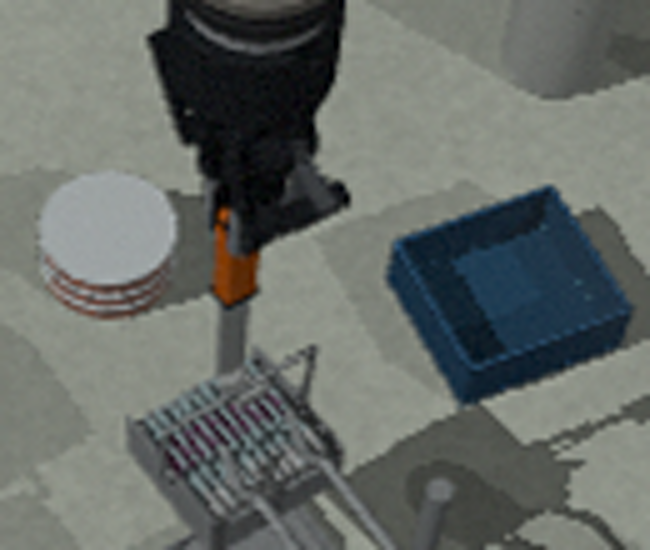

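Request:
carry_out --deltas '[[[3,0,0],[0,0,0]],[[8,-1,0],[0,0,0]],[[14,-1,0],[0,0,0]],[[20,-2,0],[0,0,0]],[[26,-3,0],[0,0,0]],[[31,-3,0],[0,0,0]],[[34,-4,0],[0,0,0]],[[35,-4,0],[0,0,0]],[[35,-4,0],[0,0,0]]]'

```text
clock: 16.42
tool_pos: [0.5995, 0.0294, 0.3144]
eef_rot: [3.137, -0.16, -0.005]
ft_force: [-0.7, 0.2, -3.3]
finger_gap: 0.0122
```

```bash
python3 - <<'E'
from h import *
i,im=wcap("w11"); s=arm.state(); print(s["clock"],s["tool_pos"],s["eef_rot"],s["ft_force"],s["finger_gap"])
crop(im,285,150,200,140,"w11z.png",4)
E
```

```text
16.475 [0.5994 0.0294 0.3144] [ 3.1373 -0.1601 -0.0045] [-0.425   0.3001 -2.7003] 0.011762860078195698
```

View pics/w11z.png

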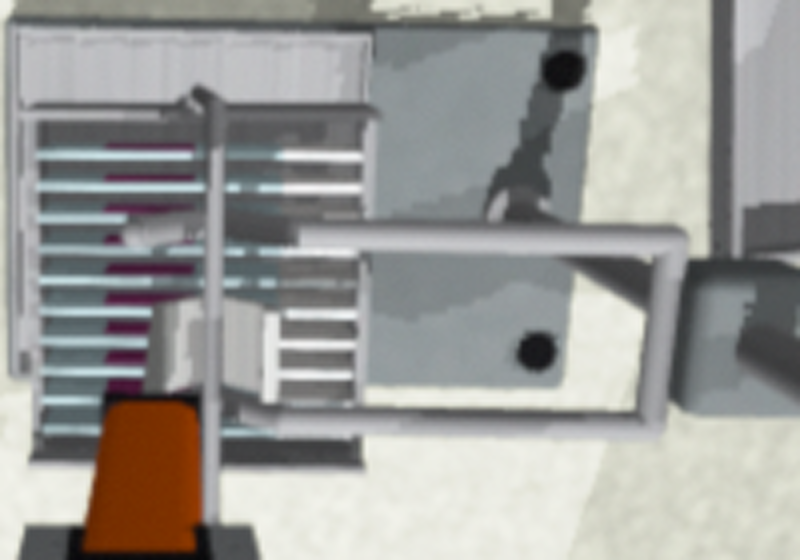

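Request:
carry_out --deltas '[[[0,0,-3],[0,0,0]],[[0,0,-7],[0,0,0]],[[0,0,-10],[0,0,0]],[[0,0,-13],[0,0,0]],[[0,0,-16],[0,0,0]],[[0,0,-18],[0,0,0]],[[0,0,-20],[0,0,0]],[[0,0,-20],[0,0,0]]]'

```text
clock: 17.48
tool_pos: [0.5995, 0.0293, 0.2942]
eef_rot: [3.137, -0.16, -0.005]
ft_force: [-0.8, 0.5, -3.6]
finger_gap: 0.012
```

Request:
carry_out --deltas '[[[0,0,-2],[0,0,0]],[[0,0,-4],[0,0,0]],[[0,0,-6],[0,0,0]],[[0,0,-8],[0,0,0]],[[0,0,-10],[0,0,0]],[[0,0,-12],[0,0,0]],[[0,0,-12],[0,0,0]]]'

```text
clock: 18.35
tool_pos: [0.5994, 0.0293, 0.2823]
eef_rot: [3.137, -0.16, -0.005]
ft_force: [-1.1, 0.6, -0.7]
finger_gap: 0.0118
```

```bash
python3 - <<'E'
from h import *
i,im=wcap("w12"); s=arm.state(); print(s["clock"],s["tool_pos"],s["eef_rot"],s["ft_force"],s["finger_gap"])
crop(im,285,150,200,140,"w12z.png",4)
E
```

```text
18.4 [0.5995 0.0294 0.2824] [ 3.1373 -0.1601 -0.0044] [ 0.2985  0.9603 -0.8016] 0.011880301885623272
```

View pics/w12z.png

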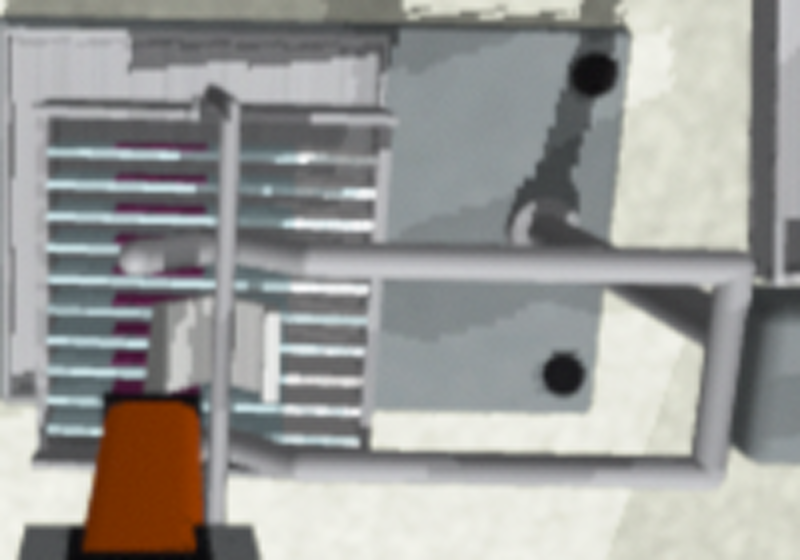

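Request:
carry_out --deltas '[[[1,0,-2],[0,0,0]],[[2,0,-5],[0,0,0]],[[2,0,-8],[0,0,0]],[[2,0,-11],[0,0,0]],[[2,0,-14],[0,0,0]],[[2,0,-17],[0,0,0]],[[2,0,-19],[0,0,0]],[[2,0,-19],[0,0,0]]]'

```text
clock: 19.4
tool_pos: [0.6015, 0.0293, 0.2632]
eef_rot: [3.137, -0.16, -0.005]
ft_force: [0.2, -0.3, -1.7]
finger_gap: 0.0117
```

```bash
python3 - <<'E'
from h import *
i,im=wcap("w13"); s=arm.state(); print(s["clock"],s["tool_pos"],s["eef_rot"],s["ft_force"],s["finger_gap"])
crop(im,285,150,200,140,"w13z.png",4)
E
```

```text
19.45 [0.6016 0.0293 0.2633] [ 3.1373 -0.1602 -0.0044] [ 0.138   0.1654 -0.2903] 0.011972708066488485
```

View pics/w13z.png

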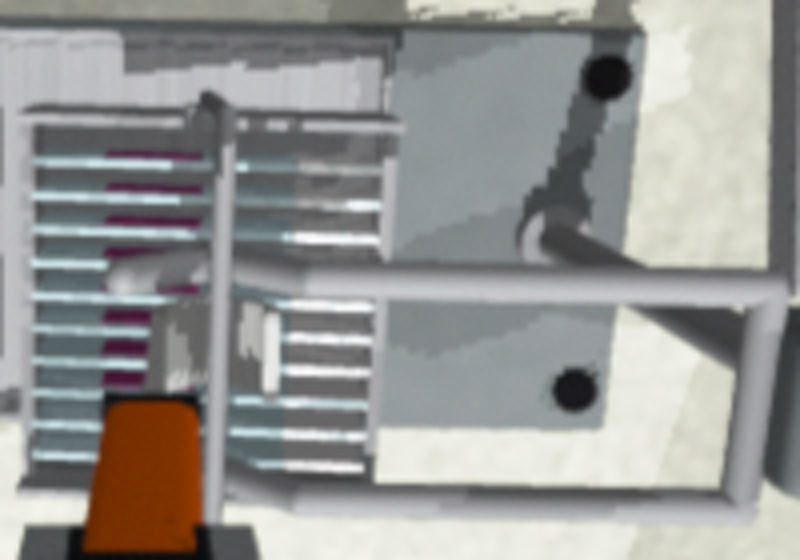

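Request:
carry_out --deltas '[[[0,0,-3],[0,0,0]],[[0,0,-6],[0,0,0]],[[0,0,-7],[0,0,0]],[[0,0,-7],[0,0,0]]]'

```text
clock: 19.95
tool_pos: [0.6015, 0.0294, 0.2562]
eef_rot: [3.137, -0.16, -0.005]
ft_force: [-0.4, -0.1, -0.8]
finger_gap: 0.0121
```

```bash
python3 - <<'E'
from h import *
i,im=wcap("w14"); s=arm.state(); print(s["clock"],s["tool_pos"],s["ft_force"],s["finger_gap"])
crop(im,285,150,200,140,"w14z.png",4)
cv2.imwrite("pics/scene14.png",arm.capture("scene")[:,:,::-1])
crop(cv2.imread("pics/scene14.png"),310,190,120,100,"scene14z.png",6)
E
```

```text
20.0 [0.6016 0.0293 0.2563] [-0.2217 -0.5196 -1.0164] 0.011764587798504396
```

View pics/w14z.png

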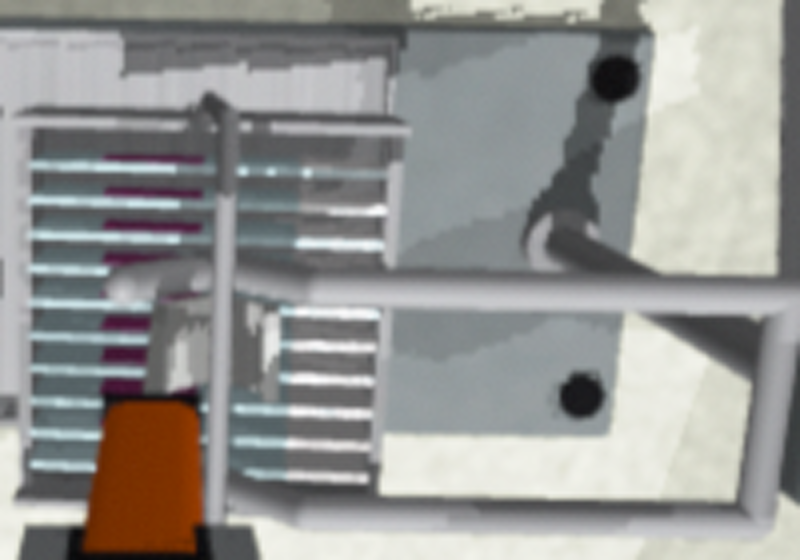

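View pics/scene14z.png

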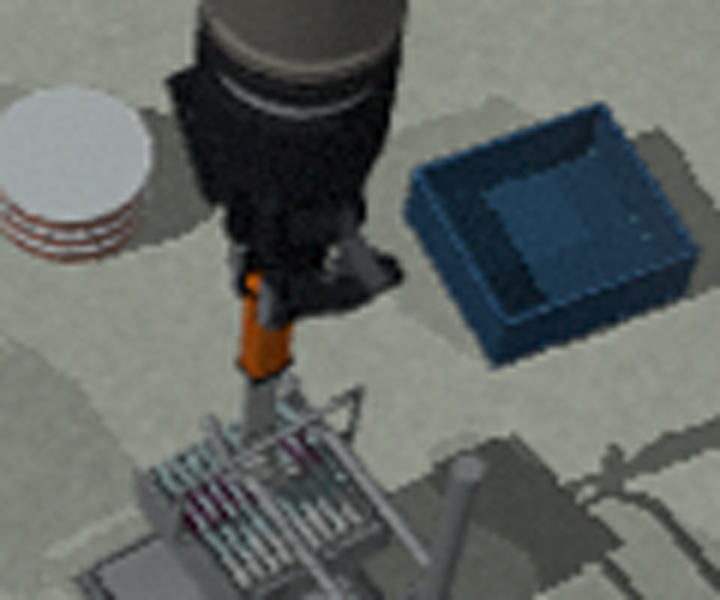

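Request:
carry_out --deltas '[[[-3,0,0],[0,0,0]],[[-7,1,0],[0,0,0]],[[-11,1,0],[0,0,0]],[[-15,2,0],[0,0,0]],[[-19,2,0],[0,0,0]],[[-21,2,0],[0,0,0]],[[-21,2,0],[0,0,0]]]'

```text
clock: 20.92
tool_pos: [0.5805, 0.0313, 0.2564]
eef_rot: [3.137, -0.16, -0.004]
ft_force: [-1.0, -0.3, -0.0]
finger_gap: 0.0119
```

```bash
python3 - <<'E'
from h import *
i,im=wcap("w15"); s=arm.state(); print(s["clock"],s["tool_pos"],s["ft_force"],s["finger_gap"])
crop(im,285,150,200,140,"w15z.png",4)
E
```

```text
20.975 [0.5806 0.0313 0.2564] [-0.5844  0.3934 -0.7627] 0.012259639214100133
```

View pics/w15z.png

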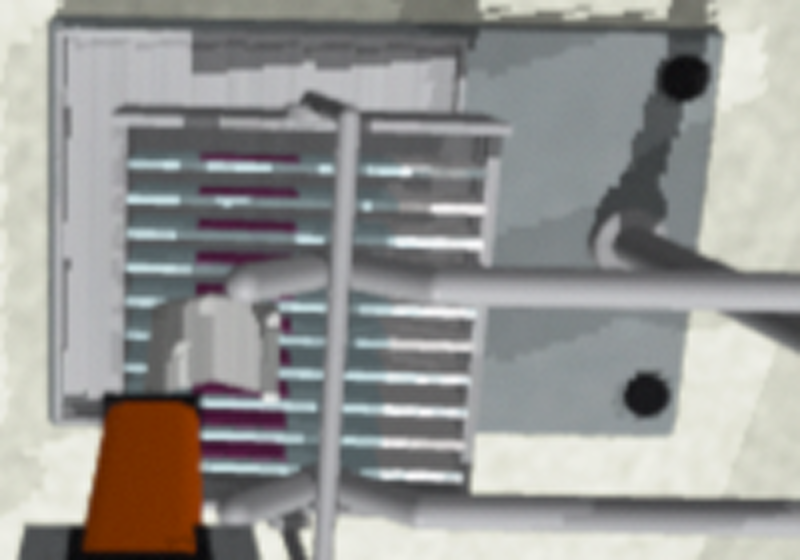

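Request:
carry_out --deltas '[[[-5,1,0],[0,0,0]],[[-13,1,0],[0,0,0]],[[-24,2,0],[0,0,0]],[[-38,4,0],[0,0,0]],[[-54,6,0],[0,0,0]],[[-70,7,0],[0,0,0]],[[-85,9,10],[0,0,0]],[[-92,9,40],[0,0,0]],[[-92,9,80],[0,0,0]],[[-92,9,104],[0,0,0]]]'

```text
clock: 22.22
tool_pos: [0.4883, 0.0407, 0.3625]
eef_rot: [3.137, -0.16, 0.0]
ft_force: [0.5, -0.0, -1.0]
finger_gap: 0.0119
```

```bash
python3 - <<'E'
from h import *
i,im=wcap("w16"); s=arm.state(); print(s["clock"],s["tool_pos"],s["eef_rot"],s["ft_force"],s["finger_gap"])
Tg=R.from_rotvec([2.95,-.7189,.4849]); T=R.from_rotvec(s["eef_rot"]); print((Tg*T.inv()).as_rotvec())
print((np.array([.5257,-.2452,.2323])-s["tool_pos"])*1e3)
crop(im,285,110,270,180,"w16z.png",2.95)
cv2.imwrite("pics/scene16.png",arm.capture("scene")[:,:,::-1])
crop(cv2.imread("pics/scene16.png"),310,190,120,100,"scene16z.png",6)
E
```

```text
22.275 [0.4897 0.0409 0.3652] [ 3.1373 -0.1602  0.0075] [1.5223 0.9913 0.8094] 0.012494128948555144
[-0.0823 -0.31   -0.3728]
[  35.9519 -286.1314 -132.9131]
```

View pics/w16.png

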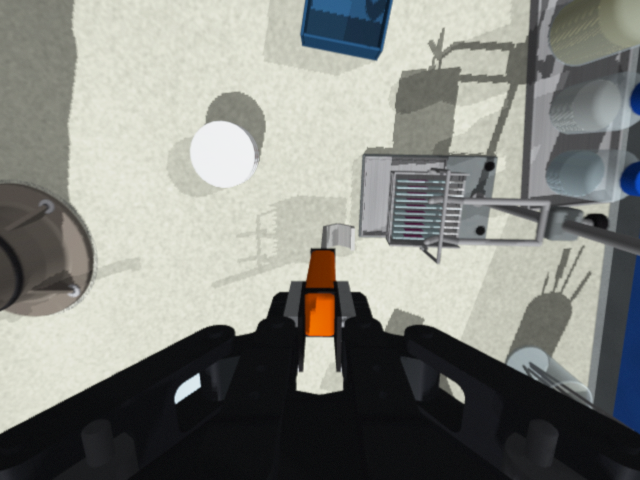

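View pics/scene16z.png

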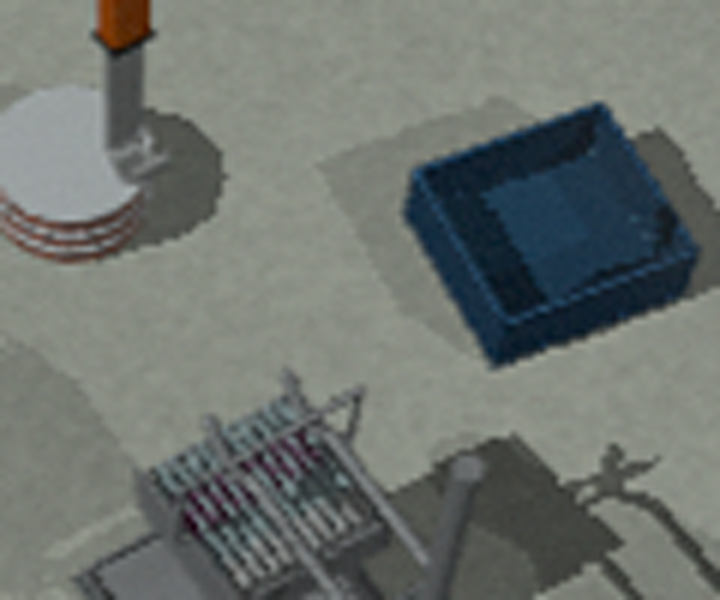

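The rack hangs by its bar on both prongs at about (425,205), and the hook is free. I'll take the hook back to the pot along the path it came out on.

Request:
carry_out --deltas '[[[3,-25,0],[0,0,-0.03]],[[8,-70,0],[-0.01,-0.03,-0.07]],[[14,-120,0],[-0.02,-0.08,-0.13]],[[20,-170,0],[-0.035,-0.14,-0.2]],[[26,-215,-10],[-0.05,-0.2,-0.27]],[[32,-255,-30],[-0.07,-0.26,-0.33]],[[36,-278,-50],[-0.082,-0.31,-0.373]],[[37,-285,-70],[-0.082,-0.31,-0.373]],[[37,-285,-80],[-0.082,-0.31,-0.373]],[[37,-285,-80],[-0.082,-0.31,-0.373]]]'

```text
clock: 23.58
tool_pos: [0.5245, -0.2445, 0.2787]
eef_rot: [2.954, -0.721, 0.469]
ft_force: [0.3, 0.0, -1.0]
finger_gap: 0.012
```

Request:
carry_out --deltas '[[[0,0,0],[0,0,0]],[[0,0,0],[0,0,0]]]'

```text
clock: 23.82
tool_pos: [0.5262, -0.2445, 0.2813]
eef_rot: [2.953, -0.719, 0.476]
ft_force: [-0.2, -0.7, -1.3]
finger_gap: 0.0121
```

```bash
python3 - <<'E'
from h import *
i,im=wcap("w17"); s=arm.state(); print(s["clock"],s["tool_pos"],s["eef_rot"],s["ft_force"],s["finger_gap"])
Tg=R.from_rotvec([2.95,-.7189,.4849]); T=R.from_rotvec(s["eef_rot"]); print((Tg*T.inv()).as_rotvec())
print((np.array([.5537,-.2582,.1023])-s["tool_pos"])*1e3)
E
```

```text
23.875 [ 0.5261 -0.2445  0.2813] [ 2.9529 -0.719   0.4761] [ 0.1331  0.0287 -0.2887] 0.011866082673556457
[-0.0027 -0.0054 -0.0004]
[  27.5674  -13.7056 -178.9729]
```

View pics/w17.png

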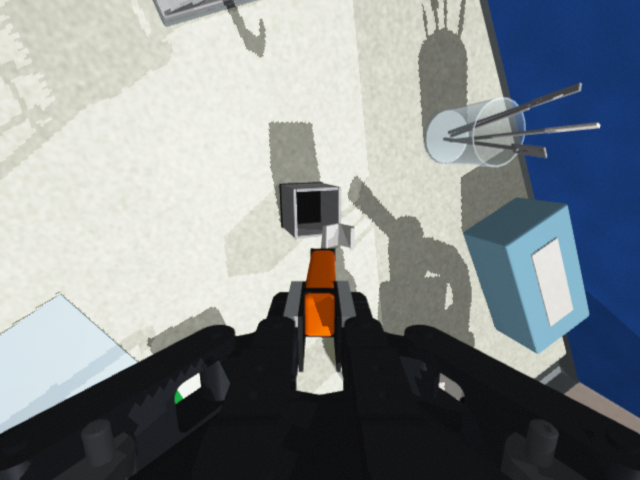

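```bash
python3 - <<'E'
from h import *
i=load("w17"); print("pot c",onz(i,317.5,211.5,.076))
s=arm.state();T=R.from_rotvec(s["eef_rot"])
def ori(t,xaz):
    h=np.array([np.cos(xaz),np.sin(xaz),0]);lz=np.array([0,0,np.cos(t)])-np.sin(t)*h
    lx=np.cos(t)*h+np.array([0,0,np.sin(t)]);return R.from_matrix(np.c_[lx,-np.cross(lz,lx),-lz]),h
Tn,h=ori(.155,-.466)
pc=np.array([.585,-.274,0])
fold=pc+.004*h+[0,0,.008]
tcp=fold-Tn.apply([.015,.0,.110]);print("tcp",tcp,"delta",(tcp-s["tool_pos"])*1e3,"turn",(Tn*T.inv()).as_rotvec())
im=cv2.imread("pics/w17.png");crop(im,260,170,110,90,"w17z.png",7)
E
```

```text
pot c [ 0.5846 -0.2731  0.076 ]
tcp [ 0.5602 -0.2615  0.1144] delta [  34.0299  -17.0137 -166.9073] turn [0.0652 0.1491 0.0109]
```

View pics/w17z.png

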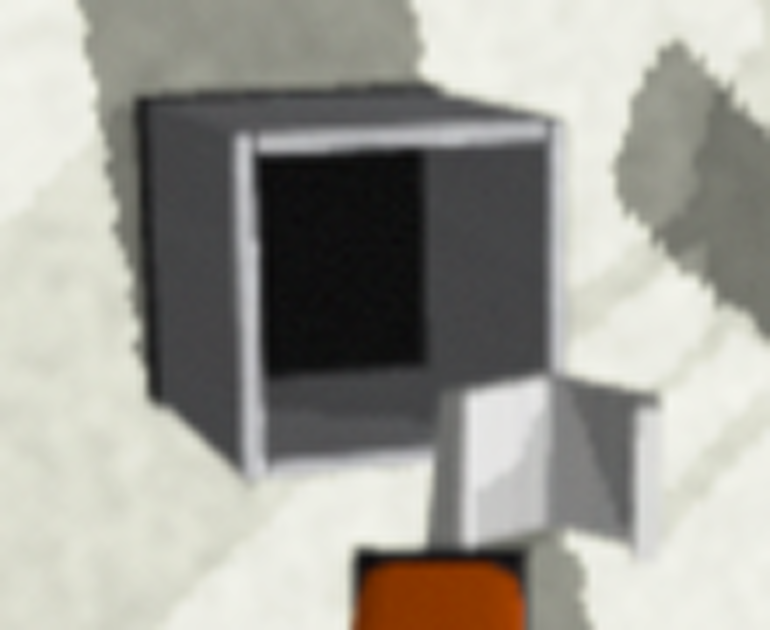

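Request:
carry_out --deltas '[[[10,-5,-20],[0.02,0.05,0.003]],[[25,-12,-45],[0.045,0.1,0.007]],[[34,-17,-65],[0.065,0.149,0.011]],[[34,-17,-72],[0.065,0.149,0.011]],[[34,-17,-72],[0.065,0.149,0.011]],[[34,-17,-72],[0.065,0.149,0.011]]]'

```text
clock: 24.62
tool_pos: [0.5596, -0.2616, 0.2096]
eef_rot: [3.012, -0.715, 0.235]
ft_force: [-0.1, -0.2, -1.4]
finger_gap: 0.0124
```

```bash
python3 - <<'E'
from h import *
i,im=wcap("w18"); s=arm.state(); print(s["clock"],s["tool_pos"],s["eef_rot"],s["ft_force"],s["finger_gap"])
print((np.array([.5602,-.2615,.1144])-s["tool_pos"])*1e3)
T=R.from_rotvec(s["eef_rot"]); print("fold",s["tool_pos"]+T.apply([.015,0,.11]))
crop(im,260,170,110,90,"w18z.png",7)
E
```

```text
24.675 [ 0.5596 -0.2617  0.2097] [ 3.0123 -0.7156  0.235 ] [ 0.0727 -0.2906 -1.0003] 0.011850343405914253
[  0.6015   0.158  -95.3069]
fold [ 0.5881 -0.2761  0.1034]
```

View pics/w18z.png

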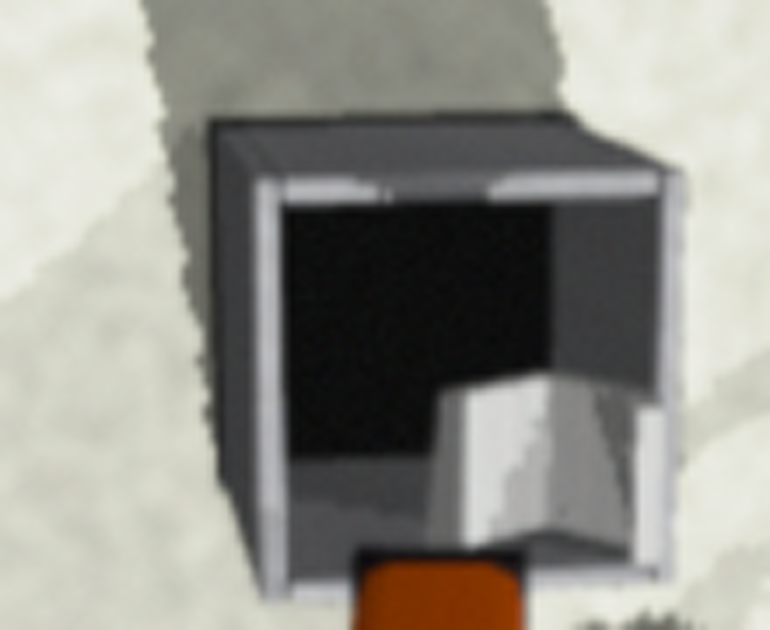

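```bash
python3 - <<'E'
from h import *
i=load("w18");P=lambda x,y:(260+(x+.5)/7-.5,170+(y+.5)/7-.5)
c=np.array([onz(i,*P(x,y),.076) for x,y in [(258,178),(682,175),(672,578),(268,598)]]);m=c.mean(0);print(m)
h=np.array([np.cos(-.466),np.sin(-.466),0]);k=np.array([-h[1],h[0],0])
for n,x,y,z in [("tip",661,405,.1245),("tip",659,572,.1245),("fold",545,375,.102),("fold",545,532,.102)]:
    p=onz(i,*P(x,y),z)-m; print(n,p@h*1e3,p@k*1e3)
E
```

```text
[ 0.5848 -0.2739  0.076 ]
tip 12.74916702961115 7.626632137680479
tip 13.03750170998618 -11.900057227652427
fold 4.1931063748607995 6.75537941935485
fold 4.460293947081831 -12.930918873279087
```

Request:
carry_out --deltas '[[[0,1,-10],[0,0,0]],[[0,2,-25],[0,0,0]],[[0,2,-42],[0,0,0]],[[0,2,-58],[0,0,0]],[[0,2,-72],[0,0,0]],[[0,2,-82],[0,0,0]],[[0,2,-88],[0,0,0]],[[0,2,-91],[0,0,0]],[[0,2,-92],[0,0,0]],[[0,2,-92],[0,0,0]]]'

```text
clock: 25.92
tool_pos: [0.5598, -0.2597, 0.1167]
eef_rot: [3.013, -0.716, 0.233]
ft_force: [-0.8, 0.5, -1.6]
finger_gap: 0.012
```

Request:
carry_out --deltas '[[[0,0,-1],[0,0,0]],[[0,0,-2],[0,0,0]],[[0,0,-3],[0,0,0]],[[0,0,-3],[0,0,0]]]'

```text
clock: 26.42
tool_pos: [0.5595, -0.2597, 0.1132]
eef_rot: [3.013, -0.716, 0.232]
ft_force: [0.5, 0.3, -0.5]
finger_gap: 0.0122
```

```bash
python3 - <<'E'
from h import *
i,im=wcap("w19"); s=arm.state(); print(s["clock"],s["tool_pos"],s["eef_rot"],s["ft_force"],s["finger_gap"])
T=R.from_rotvec(s["eef_rot"]); print("fold",s["tool_pos"]+T.apply([.015,0,.11]))
E
```

```text
26.475 [ 0.5595 -0.2596  0.1133] [ 3.0134 -0.7159  0.2317] [-0.8622  0.6763 -0.5324] 0.012277437765813424
fold [ 0.5878 -0.2739  0.0069]
```

View pics/w19.png

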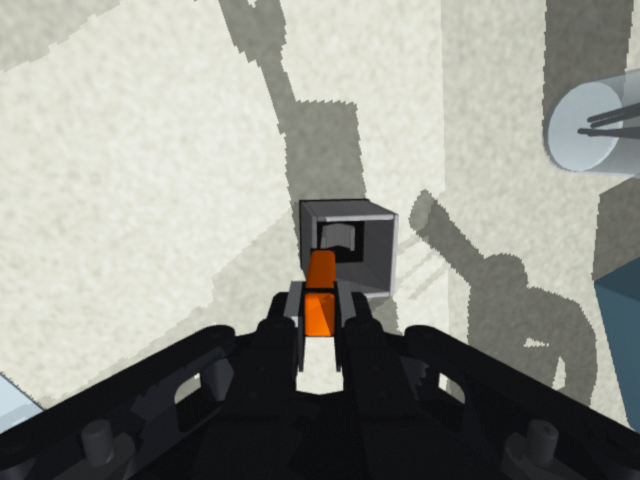

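Request:
carry_out --deltas '[[[0,0,-1],[0,0,0]],[[0,0,-2],[0,0,0]],[[0,0,-3],[0,0,0]],[[0,0,-3],[0,0,0]]]'

```text
clock: 26.98
tool_pos: [0.5595, -0.2596, 0.1102]
eef_rot: [3.013, -0.716, 0.231]
ft_force: [0.6, 0.3, -1.2]
finger_gap: 0.0119
```

```bash
python3 - <<'E'
from h import *
s=arm.state(); print(s["clock"],s["tool_pos"],s["eef_rot"],s["ft_force"],s["ft_torque"],s["finger_gap"])
E
```

```text
26.975 [ 0.5595 -0.2596  0.1102] [ 3.0134 -0.7159  0.2315] [ 0.5794  0.2796 -1.2002] [ 0.0697  0.1922 -0.0344] 0.011932085398293376
```

Request:
carry_out --deltas '[[[0,0,-1],[0,0,0]],[[0,0,-2],[0,0,0]],[[0,0,-2],[0,0,0]]]'

```text
clock: 27.35
tool_pos: [0.5595, -0.2597, 0.1083]
eef_rot: [3.013, -0.716, 0.232]
ft_force: [-0.6, -0.7, -1.2]
finger_gap: 0.0122
```

Request:
carry_out --deltas '[[[0,0,-1],[0,0,0]],[[0,0,-2],[0,0,0]],[[0,0,-2],[0,0,0]]]'

```text
clock: 27.72
tool_pos: [0.5601, -0.2597, 0.1078]
eef_rot: [3.013, -0.716, 0.234]
ft_force: [-3.4, 1.3, 6.9]
finger_gap: 0.012
```

Request:
carry_out --deltas '[[[0,0,2],[0,0,0]],[[0,0,2],[0,0,0]]]'

```text
clock: 27.98
tool_pos: [0.5596, -0.2597, 0.1083]
eef_rot: [3.013, -0.716, 0.232]
ft_force: [-0.3, -0.1, -1.4]
finger_gap: 0.012
```

Request:
carry_out --deltas '[[[0,0,0],[0,0,0]],[[0,0,0],[0,0,0]],[[0,0,0],[0,0,0]],[[0,0,0],[0,0,0]],[[0,0,0],[0,0,0]],[[0,0,0],[0,0,0]]]' --gripper -1

```text
clock: 28.72
tool_pos: [0.5596, -0.2597, 0.1084]
eef_rot: [3.013, -0.716, 0.232]
ft_force: [-0.4, -0.1, -0.3]
finger_gap: 0.0854
```

```bash
python3 - <<'E'
from h import *
i,im=wcap("w20"); s=arm.state(); print(s["clock"],s["tool_pos"],s["eef_rot"],s["ft_force"],s["finger_gap"]); print(R.from_rotvec(s["eef_rot"]).as_matrix())
E
```

```text
28.775 [ 0.5596 -0.2597  0.1084] [ 3.0134 -0.7158  0.232 ] [0.3954 0.2318 0.6213] 0.08520963949048065
[[ 0.8827 -0.4497  0.1366]
 [-0.4444 -0.8932 -0.069 ]
 [ 0.1531  0.0002 -0.9882]]
```

View pics/w20.png

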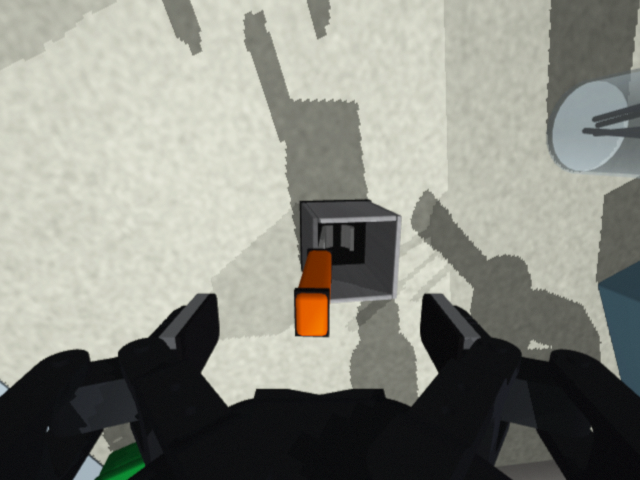

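The handle at (312,310) leans freely between the open fingers. Retreating.

Request:
carry_out --deltas '[[[-2,1,12],[0,0,0]],[[-6,3,40],[0,0,0]],[[-11,5,80],[0,0,0]],[[-17,8,125],[0,0,0]],[[-20,8,170],[0,0,0]],[[-40,8,210],[0,0,0]],[[-60,8,230],[0,0,0]],[[-60,8,230],[0,0,0]],[[-60,8,230],[0,0,0]]]'

```text
clock: 29.9
tool_pos: [0.4996, -0.2512, 0.3379]
eef_rot: [3.014, -0.715, 0.231]
ft_force: [-0.2, 0.4, -0.2]
finger_gap: 0.0851
```

```bash
python3 - <<'E'
from h import *
i,im=wcap("w21"); s=arm.state(); print(s["clock"],s["tool_pos"],s["ft_force"],s["joint_vel"])
sc=arm.capture("scene")[:,:,::-1];cv2.imwrite("pics/scene21.png",sc)
a=np.zeros((600,800,3),np.uint8);r=lambda im,x,y:cv2.resize(im[y:y+100,x:x+133],(400,300),interpolation=cv2.INTER_CUBIC)
a[:300,:400]=r(sc,200,280);a[:300,400:]=r(sc,310,200)
o=cv2.imread("pics/scene0.png");a[300:,:400]=r(o,200,280);a[300:,400:]=r(o,310,200)
cv2.imwrite("pics/z21.png",a)
E
```

```text
29.95 [ 0.4996 -0.2511  0.3373] [-0.6849  0.6619  0.1971] [-0.0022  0.0121  0.0008  0.0014  0.      0.001   0.0011]
```

View pics/z21.png

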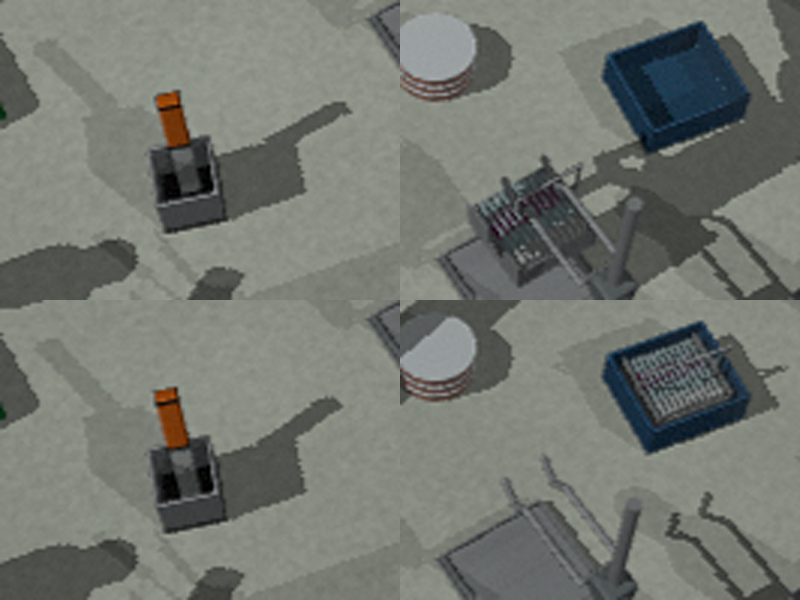

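View pics/w21.png

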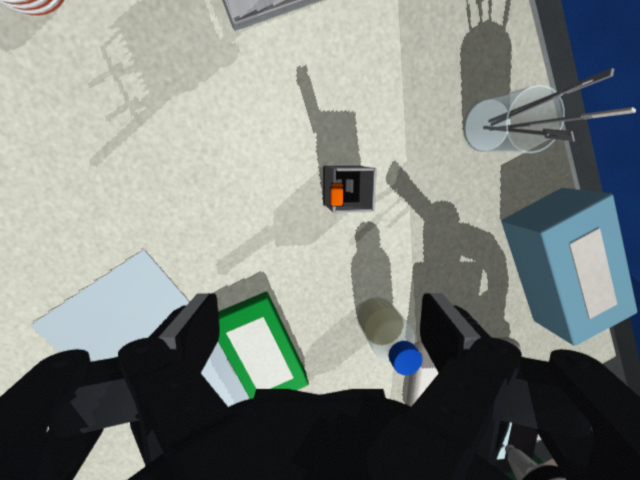

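Before and after agree. The lifter stands in its pot as it started, the rack hangs level on both prongs, and the dish and pot haven't moved. Handing in.

```bash
python3 -c "
from workcell import arm
print(arm.job_done()); print(arm.state()['clock'])"
```

```text
the job is handed in; nothing more can be done
None
the job is handed in; nothing more can be done
```

I took the lifting hook out of its pot, caught the rack's bar with one sweep and carried the rack to the drain stand. I hung it on both prongs, then stood the hook back in its pot, handle up. I handed the job in at about 30 s of the 72 s allowed, and it reports no verdict.

**Last checks:**
- **Rack:** the scene picture shows it hanging level by its bar in both prong seats, with the lifting hook clear of it. I judged this from pictures only and did not measure its final tilt or offset.
- **Lifting hook:** it leans in the pot much as it did at the start, and nothing is touching it.
- **Dish and pot:** they look unmoved compared with the first scene picture. I did not re-measure the other things on the bench, but no move came near them.
- **Arm:** it was still, gripper open, with under 1 N on the wrist.

**Disagreements:**
- **Fork height:** my estimates spread over about 10 mm. I worked from 183 mm up to the wire and confirmed the seating by the drop in wrist force.
- **Hook in the gripper:** it sat about 0.045 rad off true. The wrist force showed floor contact about 3 to 4 mm lower than I had worked out. It stayed at about 7 N before I backed off 2 mm and let go.

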